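# Pass caliper pistons through the two-door hatch

### The job

Pass every brake piston from the rubber mat on the right to the clean pan on the left through the hatch: slide the outer (top) door fully open, set all the pistons down in the tray, shut the outer door, only then pull the locking toggle's bat out and flip it over to the inner side, slide the inner door fully open, draw the tray out to its stop, and set the pistons down in the pan, none on top of another. Then push the empty tray fully home and shut the inner door. Never have both doors open at once, never drive the tray through a shut inner door (or shut the door on the tray), and leave the grease jar, caliper and wrench alone.

Things in the scene. Friction and masses are not known exactly. Their poses are not given: they have to be found in the camera images.
- hatch: Two-door pass hatch: grey metal box fixed on the bench (place and yaw vary; it cannot move). Origin on the bench at the chamber's middle; z up, +x away from the robot, +y to the clean side where the tray comes out. Mm in this frame: chamber inside x -62..62, y -85..82, walls up to z 70; filter housing behind it, x 65..200, y -90..140, z to 70, over which both doors slide back.
- vestibule (a point): Middle of the vestibule at the chamber's +y end, covered by the inner door: hatch x 0, y 115, z 40 mm. It spans y 87..145; near wall x -67..-62 up to z 70; open underneath the door on the +y side. A beam (5 mm wide in y, z 62..70) crosses at y 84 between chamber and vestibule. Fixed to the hatch, axes parallel to it.
- outer_door (a joint): Outer door: flat aluminium plate closing the chamber's top (top face at z 78), slides level towards hatch +x. 0 = shut, 0.140 m = fully open (stop). Stays where left; about 2 N to slide. May start a little ajar. Opened fully, the chamber's opening is clear over x -62..+73 mm.
- outer_grip (a point): Middle of the outer door's black grip bar: upright block 12 mm thick in x, 50 mm long in y, 38 mm tall standing on the door plate (this point 19 mm above the plate, z 97 in the hatch). At hatch x -45, y -4 when shut; moves with the door. Axes parallel to the hatch's.
- inner_door (a joint): Inner door: angled aluminium hood over the vestibule (top plate y 88..150, top face at z 80, and end plate at y 150), slides level towards hatch +x. 0 = shut, 0.140 m = fully open (stop). Stays where left; about 2 N to slide.
- inner_grip (a point): Middle of the inner door's black grip bar: upright block 12 mm thick in x, 30 mm long in y, 38 mm tall standing on the door's top plate (this point 19 mm above the plate, z 99). At hatch x -45, y 117 when shut; moves with the door. Axes parallel to the hatch's.
- tray (a joint): Steel tray in the chamber, slides level towards hatch +y out past the open inner door. 0 = home, 0.190 m = at its stop. Stays where left; about 2 N to slide. With the inner door shut there is no room for it to come out. May start up to 10 mm from home.
- tray_grip (a point): Middle of the tray's upper handle part: black upright post 12 mm thick in x, 22 mm long in y, top 18 mm above this point, free for 22 mm below it (a bracket lies there). z 50 in the hatch; at x 0, y 113 when the tray is home (in the vestibule, under the inner door; reachable from above once that door is open). Axes parallel to the hatch's.
- tray_in (a point): Centre of the tray's inner floor (z 13 in the hatch). Inside 110 mm in x, 154 mm in y, walls 3 mm thick and 20 mm above the floor. Axes parallel to the hatch's; it moves with the tray. Home: at hatch x 0, y 0.
- toggle (a joint): Flip angle of the locking toggle. 0 = bat leans 0.4 rad from upright towards hatch -y (outer door released), 0.8 = leans 0.4 rad towards +y (inner door released). It swings in the hatch's y-z plane about the point toggle_pivot. Locked at each end (slight play) unless the bat is pulled out along its axis; stays where left.
- bat (a joint): How far the toggle's bat is pulled out along its own axis: 0 = in, 0.010 m = stop. A spring pulls it back in (2.4 N at 0, 6.4 N at 0.010); it must be out by at least 0.008 to pass the lock in the middle.
- bat_grip (a point): Middle of the bat's round steel end: 15 mm diameter, about 32 mm long along the bat (from 16 mm below to 16 mm above this point), on a 10 mm neck. 70 mm from toggle_pivot when in, 80 mm when pulled out. Its z axis points outward along the bat; its x is parallel to hatch x.
- toggle_pivot (a point): The axis of the toggle's flip, inside the console, 16 mm above the bench at hatch x -114, y 45. Axis along hatch x. Does not move. The console: hatch x -144..-84, y 5..85, 48 mm high.
- pan_in (a point): Centre of the inner floor (3 mm above the bench) of the clean pan: open aluminium pan fixed on the bench, to the robot's left, inside 184 mm in its x, 134 mm in its y, rim 17 mm above the floor, 3 mm thick.
- mat: Black rubber mat 150 x 150 mm, 3 mm thick, fixed on the bench to the robot's right; the pistons start on it. Origin at the centre of its underside.
- piston0_center (a point): Brake caliper piston: plain steel cup, 42 mm diameter, 36 mm high, 0.18 kg, mouth up at the start (one that gets knocked over may stay on its side). This point is its centre, half-way up; z is its axis. Two or three of the four pistons are present; an absent one reads None throughout.
- piston1_center (a point): Brake caliper piston: plain steel cup, 42 mm diameter, 36 mm high, 0.18 kg, mouth up at the start (one that gets knocked over may stay on its side). This point is its centre, half-way up; z is its axis. Two or three of the four pistons are present; an absent one reads None throughout.
- piston2_center (a point): Brake caliper piston: plain steel cup, 42 mm diameter, 36 mm high, 0.18 kg, mouth up at the start (one that gets knocked over may stay on its side). This point is its centre, half-way up; z is its axis. Two or three of the four pistons are present; an absent one reads None throughout.
- piston3_center (a point): Brake caliper piston: plain steel cup, 42 mm diameter, 36 mm high, 0.18 kg, mouth up at the start (one that gets knocked over may stay on its side). This point is its centre, half-way up; z is its axis. Two or three of the four pistons are present; an absent one reads None throughout.
- grease_jar: Bystander: grey grease jar, 68 mm across, 80 mm tall, far right of the bench. Leave alone.
- caliper: Bystander: grey brake caliper casting, about 110 x 190 x 77 mm, far left of the bench. Leave alone.
- wrench: Bystander: steel wrench 160 mm long lying near the robot, to its left. Leave alone.
There are look-alikes about, which are no part of the job. What is shaped like the part that bears piston2_center but yellow is not meant.

How it is judged:
By the outcome, as a careful person would: the job done as asked, in the order asked, and still so for the second after the job is handed in, with the robot touching nothing.
Of piston0, piston1, piston2, piston3 only 2 to 3 are there at a start; the rules pass over those that are not, and their reading is None.
At some moment in a run one of piston0, piston1, piston2, piston3 may be knocked a few centimetres aside while the robot is not near it.
It also fails if it takes over 210 s, if anything falls off the work surface, if the arm or the gripper's body presses on something with over 40 N, if the wrist force passes 120 N, or if a joint passes its speed limit or range.

### The arm

A 6-joint arm with a two-finger parallel gripper is mounted at the origin on the work surface. World frame = base frame: x ahead of the robot, y to its left, z up, the work surface at z = 0. Lengths are in mm, angles in rad, forces in N, time in s.
With the tool pointing down it reaches from about 275 to 1000 mm from the base axis. Payload 8.4 kg.
Tool frame: the origin (TCP) lies on the centre line of the jaws, within the pads' length; the fingertips stand 22 mm ahead of it and the grasp point (between the pads) lies 3 mm ahead of it; z points along the fingers, x is the direction in which the jaws open and shut, and the axes are right-handed (so a half turn about z gives the same grasp; the last joint's range is limited). The gripper opens to 85 mm and grips with 20 to 120 N. Pads are 22 mm wide; open, the fingers measure 114 mm over their backs; the gripper's body (76 mm by 85 mm) begins 54 mm behind the grasp point. The pads swing forward as they close: fully open they stand 13 mm farther back than shut.
Start: joints at [-0.002, 0.353, 1.633, -0, 1.155, -0.002], TCP at [625.002, -0, 253.281] pointing down, gripper open.
Joint ranges: [-2.63, 2.63], [-0.92, 2.1], [0.06, 2.66], [-1.3, 4.44], [0, 2.69], [-3.02, 3.02]. Speed limits (rad/s): [2.22, 2.22, 2.79, 3.14, 3.14, 3.14].

### API

Orientations are given as [roll, pitch, yaw] about the fixed x, y, z axes, in that order (R = Rz(yaw) Ry(pitch) Rx(roll)).
In Python, from rig import status, viewer, job gives the robot as it stands.
- The arm moves only by the tool send_rows, never from a script. Its argument "plan" is a list of rows, each a list of 3 entries, a list of its own where there are three numbers: the shift along the tool's x, y, z in m, then the turn, a rotation vector about the tool's x, y, z in rad, then the opening, from -1 (shut) to 1 (fully open). In form: [[[x, y, z], [rx, ry, rz], jaw], ...]. A call has exactly 5 rows; each row is the pose to reach, as a shift and turn from the pose measured when the call began, along the tool's axes at that moment; what a row does not reach only later rows make up. A row lasts 1/12 s, in which the tool goes at most 41.7 mm and 7.16 degrees, less where a joint would pass 70% of its speed; a pose out of reach is approached as far as the arm can. A call with a gripper value outside its range is refused whole. The fingers move at their own pace and stop on an object; "squeeze" is the grip in N (left out, the last holds). Time passes only in rows, so rows that repeat a pose let the fingers close, or fill a call up. It gives the time, the measured TCP pose, the force and the opening at its end, in the units of the state.
- status.sense(): the state, without advancing time (a new reading comes with each control period).
- viewer.grab_frame(name): name is "scene" or "side" or "wrist"; returns the picture (400x640x3 uint8, red, green, blue); there is no depth.
- viewer.camera_params(name): a dict with "intrinsics" (3x3 intrinsics, pixels), "dist_coeffs" ([k1, k2, p1, p2, k3] as OpenCV has them; the pictures are not rectified), "xyz" and "orientation" of the camera in the world. Camera axes: x right, y down, z forward; pixel columns grow to the right and rows downward; lengths in mm; the calibration is good to about 2 mm. A picture is of the moment at which its call begins: read the wrist's pose just before it. camera_params takes no time and is no camera call; for the wrist camera it gives the pose at the moment of the call.
- job.sign_off(): hands the job in, once; it reports no verdict.
Trained networks look in the newest picture that a camera, given by its name, has taken for a name from the list of things; names that differ only in an ending like _2 or _b are one class to them, and where a whole thing is asked for, a point or a joint stands for the part that bears it (a point fixed in the world has none). Each returns a list of dicts, best first, with "p" (0 to 1); they miss things now and then, are a little off and sometimes report something else, mostly with a low value. They report only what shows in the picture. A call takes as long as a camera call. They do not tell look-alikes from the thing itself.
- viewer.cut_out(label, camera): "mask" (400x640 bool, what is visible of it) and "extent" ([left, top, width, height] in pixels, round what is visible of it).
The state is a dict: "clock": time; "qpos": joint angles; "qvel": joint speeds; "joint_efforts": joint torques, N m; "eef_pos": TCP position; "tcp_rot": TCP orientation; "contact_force": force on the tool from outside, world axes, zero at the start; "wrist_torque": the same for the moment, N m; "opening": opening from 0.0 (shut) to 1.0 (fully open).
Only numpy, scipy, OpenCV 4.12 (cv2) and the standard library are available. Lean on these libraries where they do the work, as an engineer would, in place of code of your own. Each camera call takes 0.05 s, during which the arm holds its last target.

## Working session

There is one attempt and no reset: what is moved stays moved. The work goes in short steps, Python scripts to look and compute and a tool call to move; the robot and the scene stay as the last step left them, time stands still between calls to the robot, and variables do not carry over. Pictures are saved under pics/ and viewed, and the job is handed in when it is done.

Besides the shell and the picture viewer there is one more tool, called after ">>>" as name(argument=value, ...), one argument or row to a line, values as JSON. send_rows: Moves the arm, as the interface text tells. Its arguments: {"type":"object","properties":{"plan":{"type":"array"},"squeeze":{"type":"number"}},"required":["plan"]}

```bash
ls -la; mkdir -p pics; python3 - <<'E'
from rig import status, viewer, job
import cv2, json
print(status.sense())
for n in ["scene","side","wrist"]:
    im=viewer.grab_frame(n); cv2.imwrite(f"pics/{n}0.png",im[:,:,::-1]); print(n,viewer.camera_params(n))
E
```

```text
total 12
drwxr-xr-x  3 agent agent 4096 Dec  7 13:55 .
drwxr-xr-x 23 root  root  4096 Dec  7 13:55 ..
drwxr-xr-x  2 agent agent 4096 Dec  7 13:55 pics
{'clock': 0.0, 'qpos': array([-2.39213383e-03,  3.53669203e-01,  1.63415138e+00,  3.78284176e-05,
        1.15522391e+00, -2.38621251e-03]), 'qvel': array([-1.48948607e-04, -5.11676716e-05, -1.42519752e-03,  2.42233155e-04,
        9.33427744e-04,  4.59667024e-04]), 'joint_efforts': array([-2.03471049e-03, -6.05236173e+01, -3.42063046e+01, -2.62302356e-04,
        9.48130677e-03,  3.61521288e-06]), 'eef_pos': array([6.24535963e+02, 1.71268662e-02, 2.52541144e+02]), 'tcp_rot': array([-3.14155460e+00,  1.45175306e-03, -2.11906790e-05]), 'contact_force': array([-0.06807822, -0.15156266,  0.30483543]), 'wrist_torque': array([0.02736967, 0.03607034, 0.00500098]), 'opening': 1.0024576497000515}
scene {'intrinsics': array([[399.86867591,   0.        , 324.16816342],
       [  0.        , 399.86867591, 201.24129887],
       [  0.        ,   0.        ,   1.        ]]), 'dist_coeffs': array([-0.06119671,  0.        ,  0.        ,  0.        ,  
[... 223 characters left out ...]
      , 376.92103912, 200.83171209],
       [  0.        ,   0.        ,   1.        ]]), 'dist_coeffs': array([-0.02180164,  0.        ,  0.        ,  0.        ,  0.        ]), 'xyz': array([  424.27418946, -1115.11232578,   733.02639983]), 'orientation': array([-2.12229138,  0.01314794, -0.1436998 ])}
wrist {'intrinsics': array([[289.4813567 ,   0.        , 318.13962823],
       [  0.        , 289.4813567 , 197.7460506 ],
       [  0.        ,   0.        ,   1.        ]]), 'dist_coeffs': array([-0.02913394,  0.        ,  0.        ,  0.        ,  0.        ]), 'xyz': array([624.63992893,  72.68710058, 374.84779746]), 'orientation': array([2.85601712e+00, 1.06693686e-03, 1.29984280e-03])}
```

View pics/scene0.png

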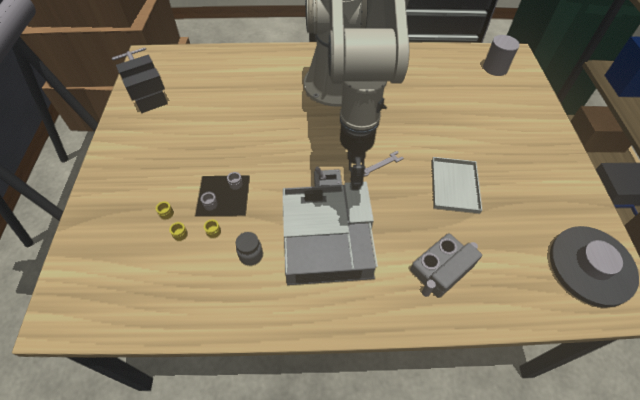

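View pics/side0.png

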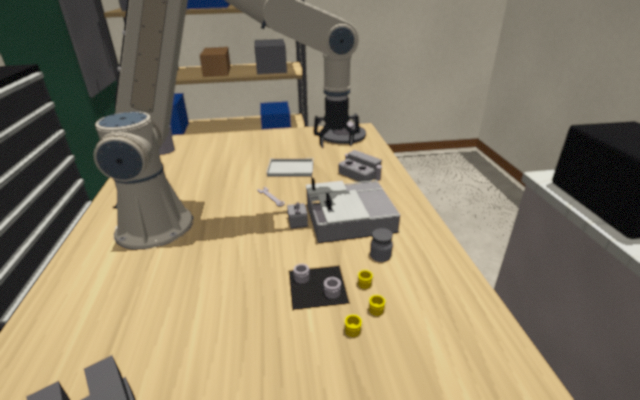

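View pics/wrist0.png

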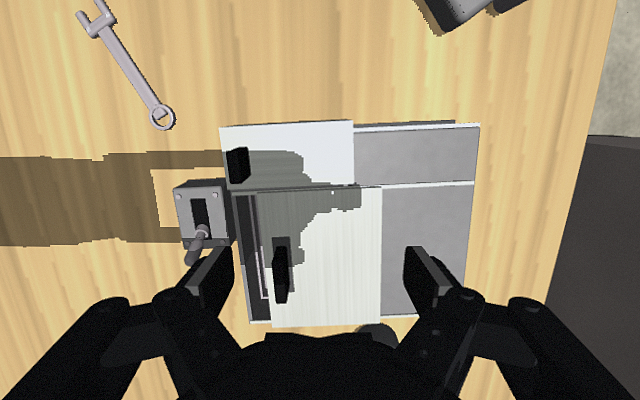

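The scene view shows two steel pistons on the mat at (235,180) and (209,200). The three yellow cups at (164,210), (178,231) and (212,229) are look-alikes. The hatch is in the middle with its outer door slightly ajar, and the toggle leans to the −y side. Next I'll fit the hatch pose from crops.

```bash
cat > h.py <<'E'
import numpy as np, cv2
from scipy.spatial.transform import Rotation as R
from scipy.optimize import least_squares
def Rm(o): return R.from_euler('xyz',o).as_matrix()
def proj(cp,P):
    P=np.atleast_2d(np.asarray(P,float)); Rc=Rm(cp['orientation']).T
    rv=cv2.Rodrigues(Rc)[0]; t=-Rc@np.asarray(cp['xyz'])
    return cv2.projectPoints(P,rv,t,cp['intrinsics'],cp['dist_coeffs'])[0].reshape(-1,2)
def ray(cp,uv):
    u=cv2.undistortPoints(np.array([[uv]],float),cp['intrinsics'],cp['dist_coeffs']).ravel()
    return Rm(cp['orientation'])@np.array([u[0],u[1],1.])
def onz(cp,uv,z):
    d=ray(cp,uv); o=np.asarray(cp['xyz']); return o+d*(z-o[2])/d[2]
def h2w(h,P):
    P=np.atleast_2d(np.asarray(P,float)); c,s=np.cos(h[2]),np.sin(h[2])
    return np.c_[h[0]+c*P[:,0]-s*P[:,1],h[1]+s*P[:,0]+c*P[:,1],P[:,2]]
def w2h(h,P):
    P=np.atleast_2d(np.asarray(P,float)); c,s=np.cos(h[2]),np.sin(h[2]); d=P[:,:2]-np.array(h[:2])
    return np.c_[c*d[:,0]+s*d[:,1],-s*d[:,0]+c*d[:,1],P[:,2]]
def crop(im,x0,y0,w,h,k,fn):
    c=cv2.resize(im[y0:y0+h,x0:x0+w],None,fx=k,fy=k,interpolation=cv2.INTER_CUBIC); cv2.imwrite(fn,c[:,:,::-1])
E
python3 - <<'E'
from h import *
im=cv2.imread('pics/wrist0.png')[:,:,::-1]; crop(im,160,100,340,250,2.3,'pics/c1.png')
im=cv2.imread('pics/scene0.png')[:,:,::-1]; crop(im,150,150,240,150,3.3,'pics/c2.png')
E
```

```text
(no output)
```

View pics/c1.png

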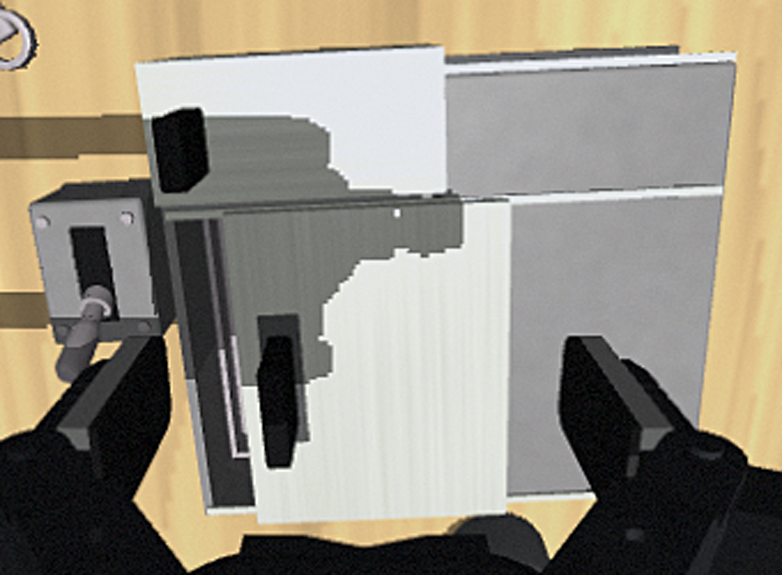

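View pics/c2.png

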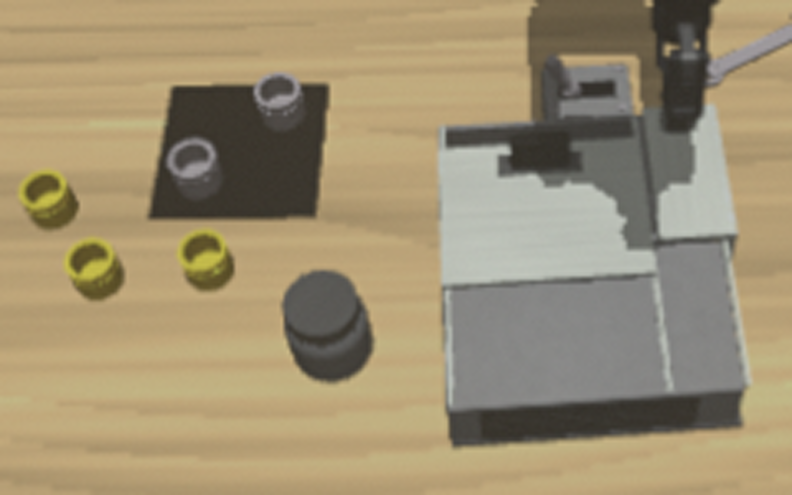

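```bash
python3 - <<'E'
from h import *
from rig import viewer
W=viewer.camera_params('wrist');S=viewer.camera_params('scene')
obs=[(W,736,53,200,140,70),(W,32,203,-144,85,48),(W,143,197,-84,85,48),(W,52,338,-144,5,48),(W,162,333,-84,5,48),(W,206,513,-67,-90,70),
(S,747,383,200,140,70),(S,447,405,200,-90,70),(S,440,126,-67,-90,70),(S,450,446,200,-90,0),(S,741,428,200,140,0)]
def px(o): return (160+o[1]/2.3,100+o[2]/2.3) if o[0] is W else (150+o[1]/3.3,150+o[2]/3.3)
f=lambda h: np.concatenate([(proj(o[0],h2w(h,o[3:]))[0]-px(o)) for o in obs])
r=least_squares(f,[600,0,0],loss='soft_l1'); print(r.x); print(f(r.x).reshape(-1,2).round(1))
fw=lambda h:f(h)[:12]; print(least_squares(fw,[600,0,0],loss='soft_l1').x)
fs=lambda h:f(h)[12:]; print(least_squares(fs,[600,0,0],loss='soft_l1').x)
h=r.x
for n,uv,z in [('in door+y',(136,64),80),('in door -y',(156,205),80),('out door near -y',(258,522),78),('out far +y',(511,199),78),('far -y',(508,513),78),('grip top -y near',(270,468),116),('ingrip top',(195,192),118)]:
    print(n,w2h(h,onz(W,(160+uv[0]/2.3,100+uv[1]/2.3),z)).round(1))
for c in ('scene','side'):
    viewer.grab_frame(c)
    cp=viewer.camera_params(c)
    for k in ('piston0_center','grease_jar','mat'):
        for d in viewer.cut_out(k,c):
            print(c,k,d['p'],d['extent'], [onz(cp,(d['extent'][0]+d['extent'][2]/2,d['extent'][1]+d['extent'][3]/2),20 if 'pi' in k else 2).round(0)])
E
```

```text
[ 5.99965276e+02 -8.80333168e+01  5.34167513e-02]
[[ 0.9  1.2]
 [-2.9 -0.9]
 [-0.8 -0.9]
 [ 0.9  2.3]
 [ 0.3  2.4]
 [ 0.1 -0.7]
 [ 0.9  0.9]
 [ 0.6  1. ]
 [-0.4 -0.8]
 [ 1.4 -0.5]
 [-0.6 -1.6]]
[ 5.99943473e+02 -8.76935400e+01  5.63061613e-02]
[ 6.00670207e+02 -8.79260632e+01  4.48889982e-02]
in door+y [[-66.3 150.4  80. ]]
in door -y [[-66.3  87.1  80. ]]
out door near -y [[-37.2 -91.6  78. ]]
out far +y [[96.7 81.  78. ]]
far -y [[ 97.3 -92.7  78. ]]
grip top -y near [[-19.7 -30.  116. ]]
ingrip top [[-37.2 100.9 118. ]]
scene grease_jar 0.85 [236.1, 234.5, 26.7, 31.9] [array([ 702., -275.,    2.])]
scene mat 0.74 [281.1, 187.0, 68.7, 51.7] [array([583., -89.,   2.])]
scene mat 0.61 [193.8, 172.6, 56.2, 44.8] [array([ 512., -372.,    2.])]
scene mat 0.34 [280.8, 167.8, 98.8, 116.0] [array([628., -48.,   2.])]
side grease_jar 0.8 [369.2, 224.1, 23.4, 40.2] [array([ 728., -222.,    2.])]
side mat 0.69 [289.2, 263.6, 61.6, 45.9] [array([ 516., -375.,    2.])]
```

The hatch sits at about (600, −88), yaw 0.053, and the outer door is about 29 mm ajar. Next is a motion helper, then a check of the outer grip.

```bash
cat >> h.py <<'E'
H=[600.0,-88.0,0.053]
def pose():
    from rig import status
    s=status.sense(); return np.array(s['eef_pos']),Rm(s['tcp_rot']),s
def down(yaw,tilt=0): # tilt about hatch x axis
    return R.from_euler('z',yaw)*R.from_euler('x',tilt)*R.from_euler('x',np.pi)
def rel(xyz,Rt,say=''):
    p,Rc,s=pose(); sh=Rc.T@(np.asarray(xyz,float)-p)/1000; rv=R.from_matrix(Rc.T@Rt.as_matrix()).as_rotvec()
    print(say,'shift',sh.round(4).tolist(),'rot',rv.round(4).tolist(),'rows',round(max(np.linalg.norm(sh)*1000/41.7,np.degrees(np.linalg.norm(rv))/7.16),1))
def gh(x,y,z,say='',H=H): # TCP target in hatch mm, tool down, yaw hatch
    rel(h2w(H,[x,y,z])[0],down(H[2]),say)
def st():
    p,Rc,s=pose(); print('t',round(s['clock'],2),'p',p.round(1),'hatch',w2h(H,p)[0].round(1),'rpy',s['tcp_rot'].round(3),'F',s['contact_force'].round(1),'op',round(s['opening'],3))
E
python3 - <<'E'
from h import *
st(); gh(-16,-4,170)
E
```

```text
t 0.55 p [625.   -0.  253.3] hatch [ 29.6  86.5 253.3] rpy [-3.142 -0.    -0.   ] F [-0.3  0.3 -1.1] op 1.0
 shift [-0.0408, 0.0928, 0.0833] rot [-0.0, -0.0, -0.053] rows 3.1
```

>>> send_rows(
  plan=[
    [[-0.041,0.093,0.083],[0,0,-0.053],0.1],
    [[-0.041,0.093,0.083],[0,0,-0.053],0.1],
    [[-0.041,0.093,0.083],[0,0,-0.053],0.1],
    [[-0.041,0.093,0.083],[0,0,-0.053],0.1],
    [[-0.041,0.093,0.083],[0,0,-0.053],0.1],
  ],
  squeeze=40,
)

```text
clock: 0.97
eef_pos: [582.0, -94.4, 168.4]
tcp_rot: [-3.141, 0.004, 0.05]
contact_force: [0.1, 1.0, -0.2]
opening: 0.552
```

```bash
python3 - <<'E'
from h import *
from rig import viewer
st(); W=viewer.camera_params('wrist')
im=viewer.grab_frame('wrist').copy()
for P in [(-67,-90,70),(-144,85,48),(-84,85,48),(-144,5,48),(-84,5,48),(-67,150,80),(-67,88,80),(-22,-29,116),(-10,-29,116),(-22,21,116),(-10,21,116),(-51,132,118),(-39,102,118)]:
    u=proj(W,h2w(H,P))[0]; cv2.circle(im,(int(round(u[0])),int(round(u[1]))),2,(255,0,0),-1)
crop(im,0,0,640,400,1.25,'pics/w1.png'); gh(-16,-4,106)
E
```

```text
t 0.97 p [582.  -94.4 168.4] hatch [-18.3  -5.4 168.4] rpy [-3.141  0.004  0.05 ] F [ 0.1  1.  -0.2] op 0.552
 shift [0.0006, -0.0006, 0.064] rot [-0.0005, 0.001, -0.0019] rows 1.5
```

View pics/w1.png

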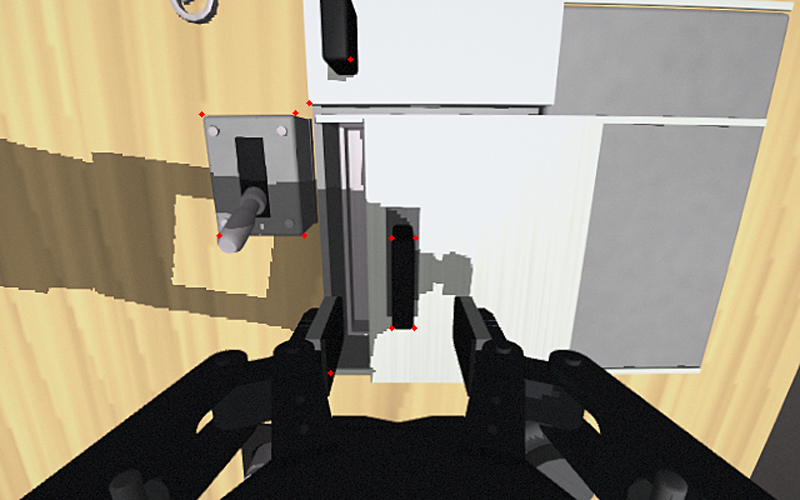

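The bar at about (403,277) in the upscaled view is centred between the fingers. Descend, grip and open.

>>> send_rows(
  plan=[
    [[0.001,-0.001,0.03],[0,0,-0.002],0.1],
    [[0.001,-0.001,0.06],[0,0,-0.002],0.1],
    [[0.001,-0.001,0.064],[0,0,-0.002],0.1],
    [[0.001,-0.001,0.064],[0,0,-0.002],-0.5],
    [[0.001,-0.001,0.064],[0,0,-0.002],-0.9],
  ],
)

```text
clock: 1.43
eef_pos: [586.0, -91.8, 107.5]
tcp_rot: [-3.141, -0.001, 0.054]
contact_force: [0.9, -0.7, 0.2]
opening: 0.283
```

>>> send_rows(
  plan=[
    [[0,0,0],[0,0,0],-1],
    [[0,0,0],[0,0,0],-1],
    [[0,0,0],[0,0,0],-1],
    [[0,0,0],[0,0,0],-1],
    [[0,0,0],[0,0,0],-1],
  ],
)

```text
clock: 1.85
eef_pos: [586.9, -91.6, 109.1]
tcp_rot: [-3.141, -0.003, 0.054]
contact_force: [-1.0, 2.7, 7.8]
opening: 0.128
```

```bash
python3 - <<'E'
from h import *
st(); gh(95,-4,105)
E
```

```text
t 1.85 p [586.9 -91.6 109.1] hatch [-13.2  -2.9 109.1] rpy [-3.141e+00 -3.000e-03  5.400e-02] F [-1.   2.7  7.8] op 0.128
 shift [0.1082, 0.0012, 0.0045] rot [-0.0003, -0.0031, 0.0006] rows 2.6
```

>>> send_rows(
  plan=[
    [[0.01,0,0],[0,0,0],-1],
    [[0.02,0,0],[0,0,0],-1],
    [[0.035,0,0],[0,0,0],-1],
    [[0.05,0,0],[0,0,0],-1],
    [[0.065,0,0],[0,0,0],-1],
  ],
)

```text
clock: 2.27
eef_pos: [652.5, -88.3, 109.2]
tcp_rot: [-3.141, -0.002, 0.053]
contact_force: [-2.8, -1.8, -2.0]
opening: 0.134
```

>>> send_rows(
  plan=[
    [[0.015,0,0],[0,0,0],-1],
    [[0.03,0,0],[0,0,0],-1],
    [[0.04,0,0],[0,0,0],-1],
    [[0.046,0,0],[0,0,0],-1],
    [[0.05,0,0],[0,0,0],-1],
  ],
)

```text
clock: 2.68
eef_pos: [694.6, -86.1, 109.0]
tcp_rot: [-3.14, 0.018, 0.054]
contact_force: [-52.2, -5.5, 36.8]
opening: 0.131
```

```bash
python3 - <<'E'
from h import *
st(); gh(95,-4,109)
E
```

```text
t 2.68 p [694.6 -86.1 109. ] hatch [ 94.6  -3.1 109. ] rpy [-3.14   0.018  0.054] F [-52.2  -5.5  36.8] op 0.131
 shift [0.0004, 0.0009, 0.0] rot [-0.0011, 0.0176, 0.001] rows 0.1
```

The door reached its stop at hatch x 94.6, where 95 was expected. Back off, release and rise.

>>> send_rows(
  plan=[
    [[0,0,0],[0,0.017,0],-1],
    [[0,0,0],[0,0.017,0],-0.5],
    [[0,0,0],[0,0.017,0],0],
    [[0,0,0],[0,0.017,0],0],
    [[0,0,0],[0,0.017,0],0],
  ],
)

```text
clock: 3.1
eef_pos: [695.7, -86.1, 109.5]
tcp_rot: [-3.141, -0.001, 0.054]
contact_force: [-0.2, -0.2, -0.4]
opening: 0.499
```

```bash
python3 - <<'E'
from h import *
from rig import viewer
st()
S=viewer.camera_params('scene'); im=viewer.grab_frame('scene'); crop(im,150,150,240,150,3.3,'pics/s2.png')
for uv in [(150+277/3.3,150+88/3.3),(150+193/3.3,150+155/3.3)]: print(onz(S,uv,39))
rel([515,-445,330],down(H[2]),'above mat')
E
```

```text
t 3.1 p [695.7 -86.1 109.5] hatch [ 95.7  -3.1 109.5] rpy [-3.141e+00 -1.000e-03  5.400e-02] F [-0.2 -0.2 -0.4] op 0.499
[ 471.6021727  -332.75410217   39.        ]
[ 544.69552255 -399.95285935   39.        ]
above mat shift [-0.1995, 0.3484, -0.2211] rot [-0.001, -0.0008, 0.0012] rows 11.0
```

View pics/s2.png

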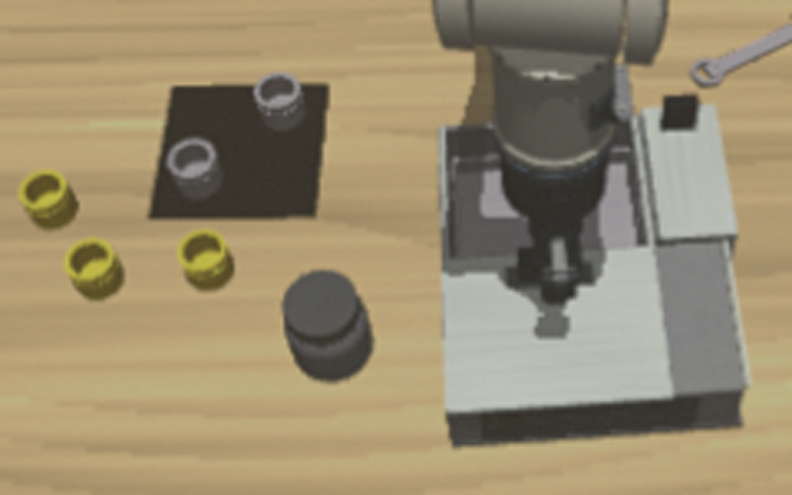

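>>> send_rows(
  plan=[
    [[0,0,-0.04],[0,0,0],0.2],
    [[0,0,-0.08],[0,0,0],0.5],
    [[-0.03,0.04,-0.1],[0,0,0],0.5],
    [[-0.06,0.08,-0.12],[0,0,0],0.5],
    [[-0.09,0.11,-0.13],[0,0,0],0.5],
  ],
)

```text
clock: 3.57
eef_pos: [628.0, -182.3, 234.0]
tcp_rot: [3.141, -0.004, 0.056]
contact_force: [0.1, -0.7, -0.1]
opening: 0.747
```

>>> send_rows(
  plan=[
    [[-0.085,0.14,0],[0,0,0],0.5],
    [[-0.085,0.14,0],[0,0,0],0.5],
    [[-0.085,0.14,0],[0,0,0],0.5],
    [[-0.085,0.14,0],[0,0,0],0.5],
    [[-0.085,0.14,0],[0,0,0],0.5],
  ],
)

```text
clock: 3.98
eef_pos: [548.2, -332.6, 234.2]
tcp_rot: [3.138, -0.004, 0.052]
contact_force: [0.5, 0.5, 0.2]
opening: 0.753
```

```bash
python3 - <<'E'
from h import *
from rig import viewer
st(); W=viewer.camera_params('wrist')
im=viewer.grab_frame('wrist').copy(); crop(im,0,0,640,400,1.25,'pics/w2.png')
for k in ['piston0_center']:
    for d in viewer.cut_out(k,'wrist'):
        m=d['mask'];v,u=np.nonzero(m); print(k,d['p'],d['extent'],im[m].mean(0),onz(W,(u.mean(),v.mean()),30).round(0))
E
```

```text
t 3.98 p [ 548.2 -332.6  234.2] hatch [ -64.6 -241.5  234.2] rpy [ 3.138 -0.004  0.052] F [0.5 0.5 0.2] op 0.753
```

View pics/w2.png

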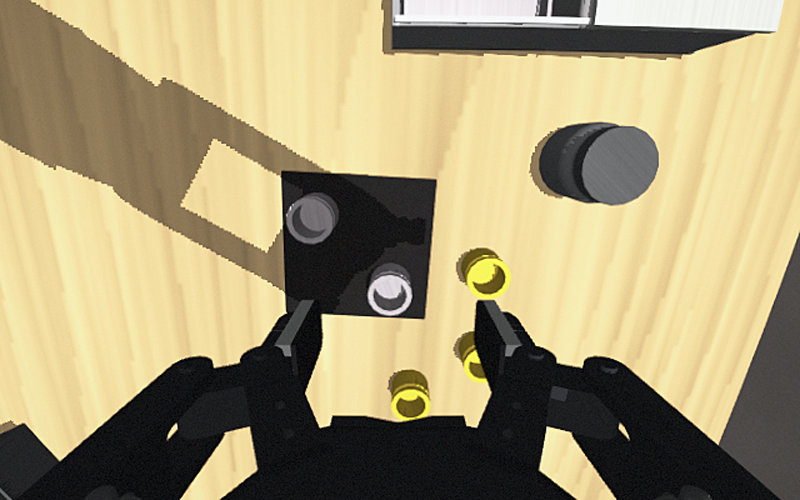

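Candidates in this view are the steel cups at (311,219) and (390,294), and the yellow look-alikes at (487,277), (476,357) and (411,400). The two steel cups on the mat are mine, so I'll crop in close on them.

```bash
python3 - <<'E'
from h import *
from rig import viewer
st(); W=viewer.camera_params('wrist')
im=viewer.grab_frame('wrist').copy(); crop(im,210,125,160,140,5,'pics/w3.png')
for uv in [(309.5/1.25,217.5/1.25),(390/1.25,294/1.25)]: print(onz(W,uv,39).round(1))
E
```

```text
t 4.08 p [ 550.6 -328.2  233.9] hatch [ -62.1 -237.2  233.9] rpy [ 3.141 -0.005  0.053] F [-0.6  1.  -0.6] op 0.748
[ 472.5 -325.2   39. ]
[ 547.8 -395.3   39. ]
```

View pics/w3.png

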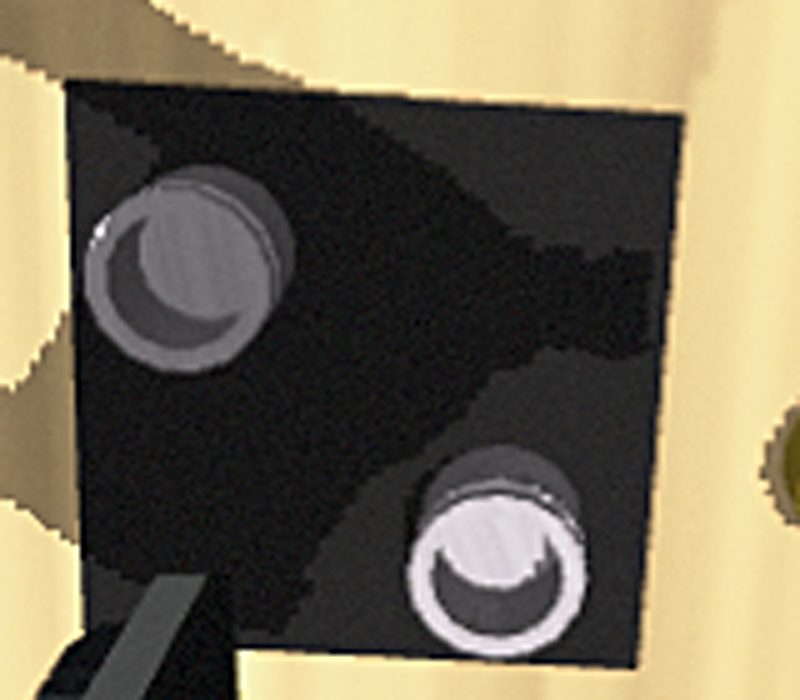

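Both are steel cups, mouth up on the mat. Their rim centres are at crop (180,275) and (497,572).

```bash
python3 - <<'E'
from h import *
from rig import viewer
W=viewer.camera_params('wrist')
for uv in [(180,275),(497,572)]: print(onz(W,(210+uv[0]/5,125+uv[1]/5),39).round(1))
for uv in [(65,80),(685,115),(637,668)]: print('mat',onz(W,(210+uv[0]/5,125+uv[1]/5),3).round(1))
p=onz(W,(210+497/5,125+572/5),39)
rel([p[0],p[1],100],down(H[2]),'B')
E
```

```text
[ 471.3 -331.    39. ]
[ 545.7 -399.5   39. ]
mat [ 435.6 -293.     3. ]
mat [ 585.4 -293.2    3. ]
mat [ 584.9 -442.3    3. ]
B shift [-0.01, 0.0721, 0.1337] rot [0.0001, -0.0046, 0.0017] rows 3.7
```

>>> send_rows(
  plan=[
    [[-0.01,0.04,0.06],[0,-0.004,0],0.5],
    [[-0.01,0.072,0.1],[0,-0.004,0],0.5],
    [[-0.01,0.072,0.134],[0,-0.004,0],0.5],
    [[-0.01,0.072,0.134],[0,-0.004,0],0.5],
    [[-0.01,0.072,0.134],[0,-0.004,0],0.5],
  ],
)

```text
clock: 4.55
eef_pos: [543.8, -397.4, 93.4]
tcp_rot: [-3.136, 0.006, 0.055]
contact_force: [-2.2, 1.3, -0.8]
opening: 0.749
```

```bash
python3 - <<'E'
from h import *
st(); rel([545.7,-399.5,32],down(H[2]),'B')
E
```

```text
t 4.55 p [ 543.8 -397.4   93.4] hatch [ -72.6 -305.9   93.4] rpy [-3.136  0.006  0.055] F [-2.2  1.3 -0.8] op 0.749
B shift [0.0022, 0.0026, 0.0614] rot [-0.0053, 0.0061, 0.0024] rows 1.5
```

>>> send_rows(
  plan=[
    [[0.002,0.002,0.03],[-0.005,0.006,0.002],0.5],
    [[0.002,0.002,0.055],[-0.005,0.006,0.002],0.5],
    [[0.002,0.002,0.062],[-0.005,0.006,0.002],0.5],
    [[0.002,0.002,0.062],[-0.005,0.006,0.002],0.5],
    [[0.002,0.002,0.062],[-0.005,0.006,0.002],0.1],
  ],
)

```text
clock: 4.97
eef_pos: [546.9, -398.4, 33.0]
tcp_rot: [3.141, -0.001, 0.055]
contact_force: [-0.5, -0.6, 0.7]
opening: 0.626
```

>>> send_rows(
  plan=[
    [[0,0,0],[0,0,0],-0.3],
    [[0,0,0],[0,0,0],-0.5],
    [[0,0,0],[0,0,0],-0.5],
    [[0,0,0],[0,0,0],-0.5],
    [[0,0,0],[0,0,0],-0.5],
  ],
)

```text
clock: 5.38
eef_pos: [548.2, -398.9, 35.1]
tcp_rot: [3.14, -0.004, 0.054]
contact_force: [0.2, 2.1, 7.6]
opening: 0.475
```

```bash
python3 - <<'E'
from h import *
st(); gh(0,50,200)
E
```

```text
t 5.38 p [ 548.2 -398.9   35.1] hatch [ -68.2 -307.7   35.1] rpy [ 3.14  -0.004  0.054] F [0.2 2.1 7.6] op 0.475
 shift [0.0694, -0.3573, -0.1653] rot [0.002, -0.0038, 0.0015] rows 9.6
```

>>> send_rows(
  plan=[
    [[0,0,-0.03],[0,0,0],-0.5],
    [[0,0,-0.06],[0,0,0],-0.5],
    [[0,0,-0.1],[0,0,0],-0.5],
    [[0.01,-0.02,-0.13],[0,0,0],-0.5],
    [[0.02,-0.05,-0.15],[0,0,0],-0.5],
  ],
)

```text
clock: 5.8
eef_pos: [566.0, -350.1, 189.8]
tcp_rot: [3.136, -0.009, 0.052]
contact_force: [1.4, 0.3, -1.4]
opening: 0.477
```

>>> send_rows(
  plan=[
    [[0.01,-0.04,0],[0,0,0],-0.5],
    [[0.02,-0.08,0],[0,0,0],-0.5],
    [[0.03,-0.12,0],[0,0,0],-0.5],
    [[0.035,-0.155,0],[0,0,0],-0.5],
    [[0.04,-0.19,0],[0,0,0],-0.5],
  ],
)

```text
clock: 6.22
eef_pos: [596.2, -156.5, 189.9]
tcp_rot: [3.135, -0.01, 0.052]
contact_force: [0.7, 0.1, -1.7]
opening: 0.476
```

```bash
python3 - <<'E'
from h import *
st(); gh(0,45,130)
from rig import viewer
W=viewer.camera_params('wrist')
im=viewer.grab_frame('wrist').copy()
for P in [(-62,82,70),(62,82,70),(-55,77,33),(55,77,33),(-55,-77,33),(-67,150,80)]:
    u=proj(W,h2w(H,P))[0]; cv2.circle(im,(int(round(u[0])),int(round(u[1]))),2,(255,0,0),-1)
crop(im,0,0,640,400,1.25,'pics/w4.png')
E
```

```text
t 6.22 p [ 596.2 -156.5  189.9] hatch [ -7.4 -68.2 189.9] rpy [ 3.135 -0.01   0.052] F [ 0.7  0.1 -1.7] op 0.476
 shift [0.0066, -0.1136, 0.0592] rot [0.0064, -0.0098, -0.0015] rows 3.1
```

View pics/w4.png

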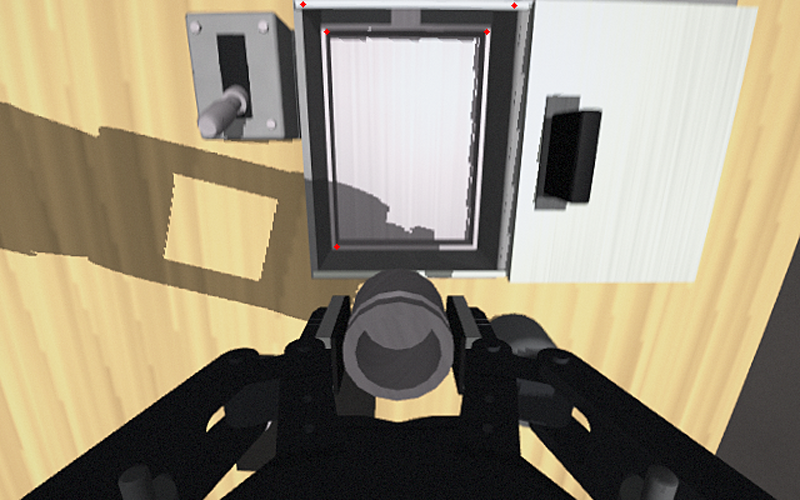

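The piston is held centred and the tray shows clearly, within a few mm of home. The overlay agrees with the picture.

>>> send_rows(
  plan=[
    [[0.003,-0.035,0.01],[0.006,-0.01,-0.001],-0.5],
    [[0.006,-0.075,0.03],[0.006,-0.01,-0.001],-0.5],
    [[0.007,-0.11,0.05],[0.006,-0.01,-0.001],-0.5],
    [[0.007,-0.114,0.059],[0.006,-0.01,-0.001],-0.5],
    [[0.007,-0.114,0.059],[0.006,-0.01,-0.001],-0.5],
  ],
)

```text
clock: 6.68
eef_pos: [596.1, -34.6, 128.3]
tcp_rot: [-3.138, 0.005, 0.057]
contact_force: [-0.4, -0.8, -1.3]
opening: 0.472
```

```bash
python3 - <<'E'
from h import *
st(); gh(0,45,47)
E
```

```text
t 6.68 p [596.1 -34.6 128.3] hatch [ -1.1  53.5 128.3] rpy [-3.138  0.005  0.057] F [-0.4 -0.8 -1.3] op 0.472
 shift [0.0014, 0.0089, 0.0813] rot [-0.0039, 0.0048, 0.0038] rows 2.0
```

>>> send_rows(
  plan=[
    [[0.001,0.009,0.02],[-0.004,0.005,0.004],-0.5],
    [[0.001,0.009,0.045],[-0.004,0.005,0.004],-0.5],
    [[0.001,0.009,0.068],[-0.004,0.005,0.004],-0.5],
    [[0.001,0.009,0.078],[-0.004,0.005,0.004],-0.5],
    [[0.001,0.009,0.081],[-0.004,0.005,0.004],-0.5],
  ],
)

```text
clock: 7.1
eef_pos: [596.5, -44.4, 46.3]
tcp_rot: [3.142, 0.002, 0.052]
contact_force: [-1.3, -0.0, -0.9]
opening: 0.476
```

```bash
python3 - <<'E'
from h import *
st(); gh(0,45,45)
E
```

```text
t 7.1 p [596.5 -44.4  46.3] hatch [-1.2 43.7 46.3] rpy [3.142e+00 2.000e-03 5.200e-02] F [-1.3 -0.  -0.9] op 0.476
 shift [0.0012, -0.0013, 0.0013] rot [0.0001, 0.0019, -0.0013] rows 0.1
```

>>> send_rows(
  plan=[
    [[0,0,0.001],[0,0,0],-0.5],
    [[0,0,0.002],[0,0,0],-0.5],
    [[0,0,0.002],[0,0,0],0],
    [[0,0,0.002],[0,0,0],0.3],
    [[0,0,0.001],[0,0,0],0.3],
  ],
)

```text
clock: 7.52
eef_pos: [597.1, -44.5, 46.2]
tcp_rot: [3.141, 0.0, 0.052]
contact_force: [-0.4, 1.0, 0.8]
opening: 0.65
```

>>> send_rows(
  plan=[
    [[0,0,-0.02],[0,0,0],0.3],
    [[0,0,-0.05],[0,0,0],0.3],
    [[0,0,-0.09],[0,0,0],0.3],
    [[0,0,-0.13],[0,0,0],0.3],
    [[0,0.02,-0.16],[0,0,0],0.5],
  ],
)

```text
clock: 7.93
eef_pos: [598.9, -62.4, 210.2]
tcp_rot: [-3.141, -0.003, 0.054]
contact_force: [1.5, -0.0, 0.3]
opening: 0.74
```

```bash
python3 - <<'E'
from h import *
st(); rel([480,-275,200],down(H[2]))
from rig import viewer
im=viewer.grab_frame('wrist').copy()
crop(im,0,0,640,400,1.25,'pics/w5.png')
S=viewer.camera_params('scene'); im=viewer.grab_frame('scene'); crop(im,150,150,240,150,3.3,'pics/s3.png')
E
```

```text
t 7.93 p [598.9 -62.4 210.2] hatch [  0.3  25.7 210.2] rpy [-3.141e+00 -3.000e-03  5.400e-02] F [ 1.5 -0.   0.3] op 0.74
 shift [-0.1302, 0.2059, 0.0098] rot [-0.0003, -0.0027, 0.0008] rows 5.8
```

View pics/s3.png

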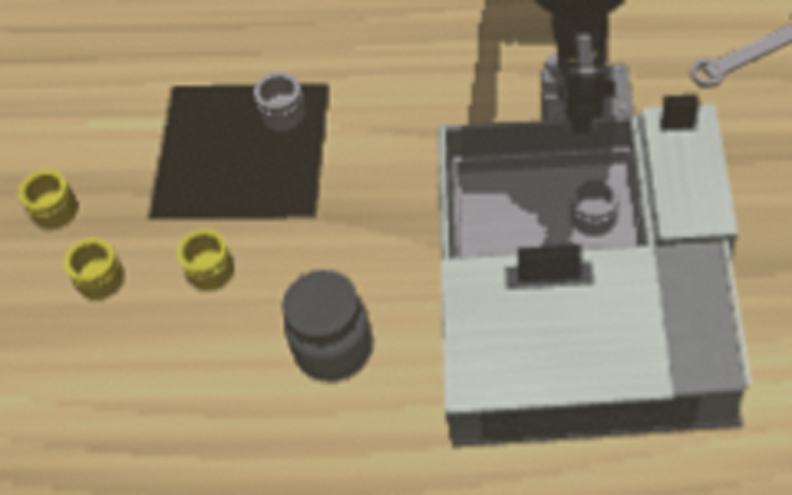

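View pics/w5.png

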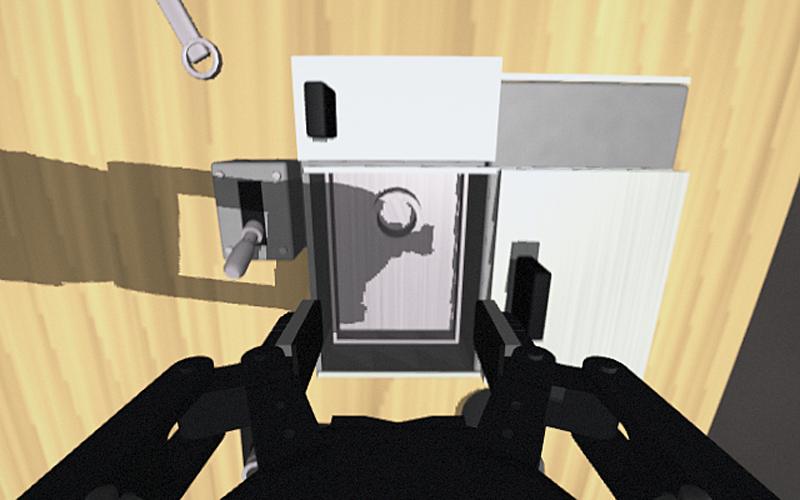

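The first piston stands upright in the tray and the second is still at its place on the mat. Going for the second.

>>> send_rows(
  plan=[
    [[-0.026,0.03,0],[0,0,0],0.5],
    [[-0.05,0.065,0],[0,0,0],0.5],
    [[-0.075,0.1,0],[0,0,0],0.5],
    [[-0.1,0.135,0],[0,0,0],0.5],
    [[-0.12,0.17,0],[0,0,0],0.5],
  ],
)

```text
clock: 8.45
eef_pos: [489.8, -241.0, 212.1]
tcp_rot: [3.139, -0.01, 0.052]
contact_force: [2.2, -0.2, 0.7]
opening: 0.75
```

```bash
python3 - <<'E'
from h import *
from rig import viewer
st(); W=viewer.camera_params('wrist')
im=viewer.grab_frame('wrist').copy()
u=proj(W,[471.3,-331,39])[0]; print(u); cv2.circle(im,(int(round(u[0])),int(round(u[1]))),1,(255,0,0),-1)
crop(im,200,120,200,150,4,'pics/w6.png'); rel([471.3,-331,100],down(H[2]))
E
```

```text
t 8.45 p [ 489.8 -241.   212.1] hatch [-118.1 -146.9  212.1] rpy [ 3.139 -0.01   0.052] F [ 2.2 -0.2  0.7] op 0.75
[296.07922424 260.57817586]
 shift [-0.0209, 0.0827, 0.1124] rot [0.0056, -0.0083, -0.0024] rows 3.4
```

View pics/w6.png

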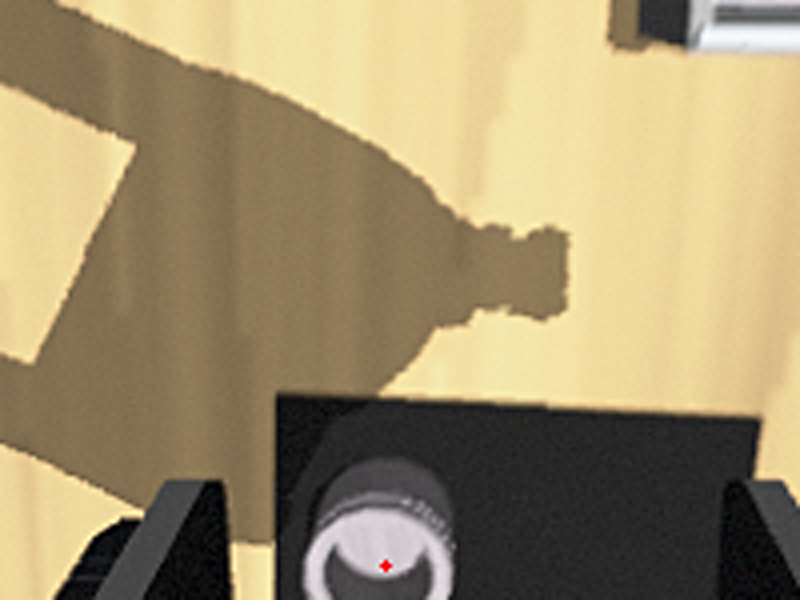

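>>> send_rows(
  plan=[
    [[-0.022,0.035,0.03],[0.006,-0.008,-0.002],0.5],
    [[-0.022,0.07,0.06],[0.006,-0.008,-0.002],0.5],
    [[-0.022,0.083,0.09],[0.006,-0.008,-0.002],0.5],
    [[-0.022,0.083,0.112],[0.006,-0.008,-0.002],0.5],
    [[-0.022,0.083,0.112],[0.006,-0.008,-0.002],0.5],
  ],
)

```text
clock: 8.92
eef_pos: [467.0, -330.8, 95.0]
tcp_rot: [-3.136, 0.006, 0.05]
contact_force: [-1.2, 1.0, -0.1]
opening: 0.751
```

```bash
python3 - <<'E'
from h import *
st(); rel([470.5,-331,33],down(H[2]),'A')
E
```

```text
t 8.92 p [ 467.  -330.8   95. ] hatch [-145.7 -235.4   95. ] rpy [-3.136  0.006  0.05 ] F [-1.2  1.  -0.1] op 0.751
A shift [0.0039, 0.0007, 0.062] rot [-0.0052, 0.006, -0.0026] rows 1.5
```

>>> send_rows(
  plan=[
    [[0.004,0.001,0.03],[-0.005,0.006,-0.003],0.5],
    [[0.004,0.001,0.055],[-0.005,0.006,-0.003],0.5],
    [[0.004,0.001,0.062],[-0.005,0.006,-0.003],0.5],
    [[0.004,0.001,0.062],[-0.005,0.006,-0.003],0.5],
    [[0.004,0.001,0.062],[-0.005,0.006,-0.003],0.1],
  ],
)

```text
clock: 9.33
eef_pos: [471.3, -331.1, 34.2]
tcp_rot: [3.141, -0.001, 0.054]
contact_force: [0.1, -0.1, 0.3]
opening: 0.628
```

>>> send_rows(
  plan=[
    [[0,0,0],[0,0,0],-0.3],
    [[0,0,0],[0,0,0],-0.5],
    [[0,0,0],[0,0,0],-0.5],
    [[0,0,0],[0,0,0],-0.5],
    [[0,0,0],[0,0,0],-0.5],
  ],
)

```text
clock: 9.75
eef_pos: [472.5, -331.6, 36.1]
tcp_rot: [3.14, -0.003, 0.054]
contact_force: [-0.5, 1.1, 8.6]
opening: 0.477
```

>>> send_rows(
  plan=[
    [[0,0,-0.03],[0,0,0],-0.5],
    [[0,0,-0.06],[0,0,0],-0.5],
    [[0,0,-0.1],[0,0,0],-0.5],
    [[0.01,-0.02,-0.13],[0,0,0],-0.5],
    [[0.02,-0.04,-0.15],[0,0,0],-0.5],
  ],
)

```text
clock: 10.17
eef_pos: [490.8, -291.3, 190.3]
tcp_rot: [3.137, -0.007, 0.052]
contact_force: [1.4, -0.9, -1.5]
opening: 0.477
```

```bash
python3 - <<'E'
from h import *
st(); gh(0,-20,180)
E
```

```text
t 10.17 p [ 490.8 -291.3  190.3] hatch [-119.8 -197.2  190.3] rpy [ 3.137 -0.007  0.052] F [ 1.4 -0.9 -1.5] op 0.477
 shift [0.1195, -0.1774, 0.0104] rot [0.0045, -0.007, -0.0011] rows 5.1
```

>>> send_rows(
  plan=[
    [[0.024,-0.035,0],[0.004,-0.007,0],-0.5],
    [[0.048,-0.07,0],[0.004,-0.007,0],-0.5],
    [[0.072,-0.105,0],[0.004,-0.007,0],-0.5],
    [[0.096,-0.14,0],[0.004,-0.007,0],-0.5],
    [[0.115,-0.172,0.005],[0.004,-0.007,0],-0.5],
  ],
)

```text
clock: 10.58
eef_pos: [598.5, -111.8, 187.3]
tcp_rot: [3.14, -0.003, 0.052]
contact_force: [1.5, -0.1, -2.0]
opening: 0.473
```

```bash
python3 - <<'E'
from h import *
st(); gh(0,-20,100)
E
```

```text
t 10.58 p [ 598.5 -111.8  187.3] hatch [ -2.8 -23.7 187.3] rpy [ 3.14e+00 -3.00e-03  5.20e-02] F [ 1.5 -0.1 -2. ] op 0.473
 shift [0.0025, -0.0038, 0.0873] rot [0.0012, -0.0032, -0.0012] rows 2.1
```

>>> send_rows(
  plan=[
    [[0.001,0,0.01],[0.001,-0.003,-0.001],-0.5],
    [[0.002,-0.002,0.035],[0.001,-0.003,-0.001],-0.5],
    [[0.002,-0.003,0.065],[0.001,-0.003,-0.001],-0.5],
    [[0.002,-0.004,0.087],[0.001,-0.003,-0.001],-0.5],
    [[0.002,-0.004,0.087],[0.001,-0.003,-0.001],-0.5],
  ],
)

```text
clock: 11.0
eef_pos: [597.6, -106.9, 96.5]
tcp_rot: [-3.14, 0.006, 0.053]
contact_force: [-0.7, -0.5, -2.4]
opening: 0.474
```

```bash
python3 - <<'E'
from h import *
st(); gh(0,-20,47)
E
```

```text
t 11.0 p [ 597.6 -106.9   96.5] hatch [ -3.4 -18.7  96.5] rpy [-3.14   0.006  0.053] F [-0.7 -0.5 -2.4] op 0.474
 shift [0.0037, 0.0013, 0.0494] rot [-0.0014, 0.0063, 0.0003] rows 1.2
```

>>> send_rows(
  plan=[
    [[0.004,0.001,0.015],[-0.001,0.006,0],-0.5],
    [[0.004,0.001,0.03],[-0.001,0.006,0],-0.5],
    [[0.004,0.001,0.042],[-0.001,0.006,0],-0.5],
    [[0.004,0.001,0.048],[-0.001,0.006,0],-0.5],
    [[0.004,0.001,0.05],[-0.001,0.006,0],-0.5],
  ],
)

```text
clock: 11.42
eef_pos: [601.1, -107.8, 46.3]
tcp_rot: [-3.141, 0.001, 0.053]
contact_force: [-0.1, 0.8, -1.6]
opening: 0.478
```

>>> send_rows(
  plan=[
    [[0,0,0.001],[0,0,0],-0.5],
    [[0,0,0.002],[0,0,0],-0.5],
    [[0,0,0.002],[0,0,0],0],
    [[0,0,0.002],[0,0,0],0.3],
    [[0,0,0.001],[0,0,0],0.3],
  ],
)

```text
clock: 11.83
eef_pos: [601.8, -107.9, 46.1]
tcp_rot: [-3.141, -0.001, 0.053]
contact_force: [-0.0, -0.0, 0.2]
opening: 0.649
```

>>> send_rows(
  plan=[
    [[0,0,-0.02],[0,0,0],0.3],
    [[0,0,-0.05],[0,0,0],0.3],
    [[0,0,-0.09],[0,0,0],0.3],
    [[0.02,0,-0.13],[0,0,0],0.3],
    [[0.04,0,-0.15],[0,0,0],0.1],
  ],
)

```text
clock: 12.25
eef_pos: [642.6, -106.2, 201.1]
tcp_rot: [3.141, -0.004, 0.053]
contact_force: [1.4, 0.1, 0.4]
opening: 0.554
```

```bash
python3 - <<'E'
from h import *
st(); gh(95,-4,160)
from rig import viewer
im=viewer.grab_frame('wrist').copy()
crop(im,0,0,640,400,1.25,'pics/w7.png')
im=viewer.grab_frame('scene'); crop(im,150,150,240,150,3.3,'pics/s4.png')
E
```

```text
t 12.25 p [ 642.6 -106.2  201.1] hatch [ 41.6 -20.4 201.1] rpy [ 3.141 -0.004  0.053] F [1.4 0.1 0.4] op 0.554
 shift [0.0532, -0.0165, 0.0413] rot [0.0008, -0.0045, -0.0005] rows 1.7
```

View pics/w7.png

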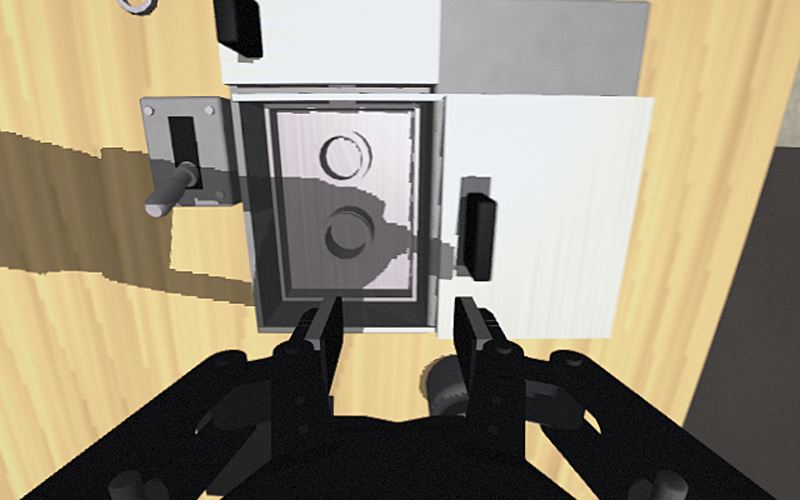

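View pics/s4.png

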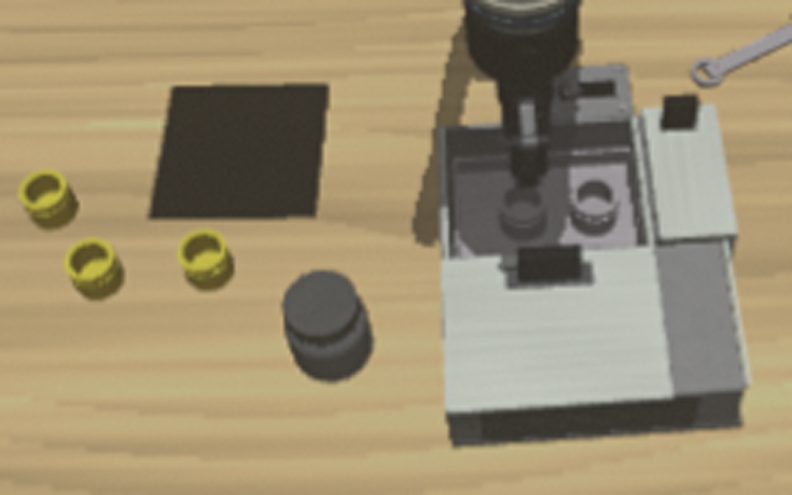

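Both pistons stand in the tray and the mat is empty. Now I'll shut the outer door.

>>> send_rows(
  plan=[
    [[0.026,-0.008,0.01],[0.001,-0.004,0],0.1],
    [[0.053,-0.016,0.02],[0.001,-0.004,0],0.1],
    [[0.053,-0.016,0.04],[0.001,-0.004,0],0.1],
    [[0.053,-0.016,0.041],[0.001,-0.004,0],0.1],
    [[0.053,-0.016,0.041],[0.001,-0.004,0],0.1],
  ],
)

```text
clock: 12.77
eef_pos: [698.0, -87.3, 160.0]
tcp_rot: [3.141, -0.004, 0.054]
contact_force: [-0.5, -0.6, 0.0]
opening: 0.549
```

```bash
python3 - <<'E'
from h import *
st(); gh(95,-4,109)
E
```

```text
t 12.77 p [698.  -87.3 160. ] hatch [ 97.9  -4.5 160. ] rpy [ 3.141 -0.004  0.054] F [-0.5 -0.6  0. ] op 0.549
 shift [-0.0031, -0.0005, 0.051] rot [0.0006, -0.0038, 0.0006] rows 1.2
```

>>> send_rows(
  plan=[
    [[-0.003,0,0.02],[0,-0.004,0],0.1],
    [[-0.003,0,0.04],[0,-0.004,0],0.1],
    [[-0.003,0,0.05],[0,-0.004,0],0.1],
    [[-0.003,0,0.05],[0,-0.004,0],-0.2],
    [[-0.003,0,0.05],[0,-0.004,0],-0.7],
  ],
)

```text
clock: 13.18
eef_pos: [694.9, -87.8, 110.4]
tcp_rot: [3.141, 0.001, 0.053]
contact_force: [0.3, 0.7, 0.4]
opening: 0.277
```

>>> send_rows(
  plan=[
    [[0,0,-0.001],[0,0,0],-1],
    [[0,0,-0.001],[0,0,0],-1],
    [[0,0,-0.001],[0,0,0],-1],
    [[0,0,-0.001],[0,0,0],-1],
    [[0,0,-0.001],[0,0,0],-1],
  ],
)

```text
clock: 13.6
eef_pos: [694.4, -88.0, 112.4]
tcp_rot: [3.141, 0.001, 0.053]
contact_force: [-6.3, -0.1, 1.4]
opening: 0.131
```

>>> send_rows(
  plan=[
    [[-0.01,0,0],[0,0,0],-1],
    [[-0.025,0,0],[0,0,0],-1],
    [[-0.04,0,0],[0,0,0],-1],
    [[-0.055,0,0],[0,0,0],-1],
    [[-0.07,0,0],[0,0,0],-1],
  ],
)

```text
clock: 14.02
eef_pos: [624.0, -91.5, 112.4]
tcp_rot: [3.141, -0.0, 0.053]
contact_force: [2.2, 1.1, -11.5]
opening: 0.129
```

```bash
python3 - <<'E'
from h import *
st(); gh(-45,-4,109)
E
```

```text
t 14.02 p [624.  -91.5 112.4] hatch [ 23.8  -4.7 112.4] rpy [ 3.141 -0.     0.053] F [  2.2   1.1 -11.5] op 0.129
 shift [-0.0688, -0.0007, 0.0034] rot [0.0005, -0.0005, -0.0002] rows 1.7
```

>>> send_rows(
  plan=[
    [[-0.015,0,0.001],[0,0,0],-1],
    [[-0.03,0,0.001],[0,0,0],-1],
    [[-0.043,0,0.001],[0,0,0],-1],
    [[-0.054,0,0.001],[0,0,0],-1],
    [[-0.06,0,0.001],[0,0,0],-1],
  ],
)

```text
clock: 14.43
eef_pos: [563.6, -94.5, 112.3]
tcp_rot: [3.141, -0.002, 0.052]
contact_force: [2.0, 3.0, -2.5]
opening: 0.131
```

>>> send_rows(
  plan=[
    [[-0.003,0,0],[0,0,0],-1],
    [[-0.006,0,0],[0,0,0],-1],
    [[-0.008,0,0],[0,0,0],-1],
    [[-0.01,0,0],[0,0,0],-1],
    [[-0.011,0,0],[0,0,0],-1],
  ],
)

```text
clock: 14.85
eef_pos: [554.4, -95.0, 112.4]
tcp_rot: [3.141, -0.006, 0.052]
contact_force: [11.0, 4.4, -13.4]
opening: 0.131
```

```bash
python3 - <<'E'
from h import *
st()
E
```

```text
t 14.85 p [554.4 -95.  112.4] hatch [-45.9  -4.5 112.4] rpy [ 3.141 -0.006  0.052] F [ 11.    4.4 -13.4] op 0.131
```

It's shut: 140 mm of travel and a stop force of 11 N. Release and go up, then prepare for the toggle.

>>> send_rows(
  plan=[
    [[0,0,0],[0,0,0],-0.6],
    [[0,0,0],[0,0,0],0],
    [[0,0,0],[0,0,0],0],
    [[0,0,-0.03],[0,0,0],0],
    [[0,0,-0.07],[0,0,0],0],
  ],
)

```text
clock: 15.27
eef_pos: [551.5, -94.7, 180.3]
tcp_rot: [-3.141, 0.001, 0.052]
contact_force: [0.3, -0.6, 0.1]
opening: 0.497
```

```bash
cat >> h.py <<'E'
def bat(th,r,say='',H=H,dx=0): # lean th (neg => -y), grasp pt at radius r from pivot; tool axis along bat
    g=np.array([-114+dx,45+(r)*np.sin(th),16+r*np.cos(th)])
    # tool z = -bat axis; TCP 3mm back of the grasp point along bat outward
    tcp=g+3*np.array([0,np.sin(th),np.cos(th)])
    rel(h2w(H,tcp)[0],down(H[2],-th),say)
E
python3 - <<'E'
from h import *
from rig import viewer
st(); W=viewer.camera_params('wrist')
im=viewer.grab_frame('wrist').copy()
a=-0.4
for r in (54,70,86):
    P=(-114,45+r*np.sin(a),16+r*np.cos(a)); u=proj(W,h2w(H,P))[0]; cv2.circle(im,(int(round(u[0])),int(round(u[1]))),2,(255,0,0),-1)
crop(im,0,0,640,400,1.25,'pics/w8.png')
bat(-0.4,140,'pre'); bat(-0.4,72,'grasp')
print((down(H[2],0.4).as_matrix()@[0,0,1]).round(2))
E
```

```text
t 15.27 p [551.5 -94.7 180.3] hatch [-48.8  -4.1 180.3] rpy [-3.141e+00  1.000e-03  5.200e-02] F [ 0.3 -0.6  0.1] op 0.497
pre shift [-0.0706, 0.0054, 0.0413] rot [0.4021, -0.0116, 0.0017] rows 3.2
grasp shift [-0.0713, -0.0212, 0.1039] rot [0.4021, -0.0116, 0.0017] rows 3.2
[-0.02  0.39 -0.92]
```

View pics/w8.png

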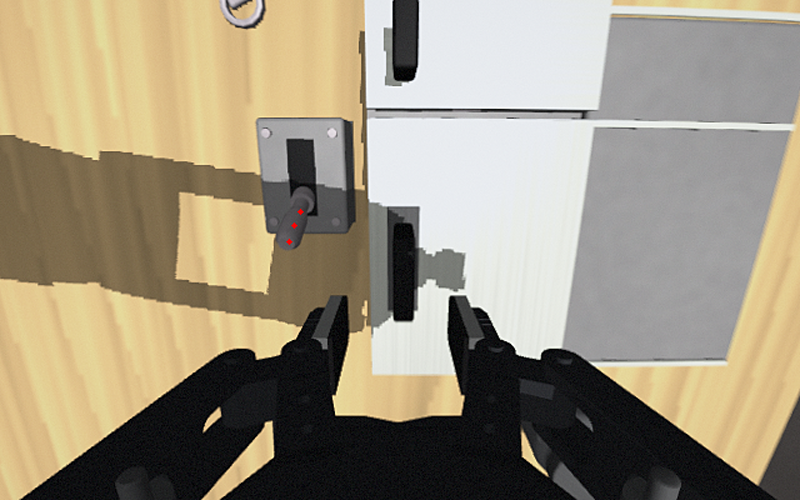

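The red overlay dots lie on the bat, so the hatch fit is confirmed. Next is the tilted pre-grasp.

>>> send_rows(
  plan=[
    [[-0.03,0.002,0],[0.1,-0.003,0],0],
    [[-0.06,0.004,0.01],[0.2,-0.006,0],0],
    [[-0.0706,0.005,0.025],[0.3,-0.009,0],0],
    [[-0.0706,0.0054,0.041],[0.4,-0.0116,0.0017],0],
    [[-0.0706,0.0054,0.041],[0.402,-0.0116,0.0017],0],
  ],
)

```text
clock: 15.73
eef_pos: [485.1, -106.1, 145.5]
tcp_rot: [-2.736, 0.003, 0.05]
contact_force: [-0.5, -0.7, -0.3]
opening: 0.502
```

```bash
python3 - <<'E'
from h import *
from rig import viewer
st(); W=viewer.camera_params('wrist')
im=viewer.grab_frame('wrist').copy(); crop(im,0,0,640,400,1.25,'pics/w9.png')
bat(-0.4,140,'pre'); bat(-0.4,72,'grasp')
E
```

```text
t 15.73 p [ 485.1 -106.1  145.5] hatch [-115.7  -12.   145.5] rpy [-2.736  0.003  0.05 ] F [-0.5 -0.7 -0.3] op 0.502
pre shift [0.0011, -0.0018, -0.0006] rot [-0.001, 0.0017, -0.0044] rows 0.1
grasp shift [0.0012, -0.0017, 0.0674] rot [-0.001, 0.0017, -0.0044] rows 1.6
```

View pics/w9.png

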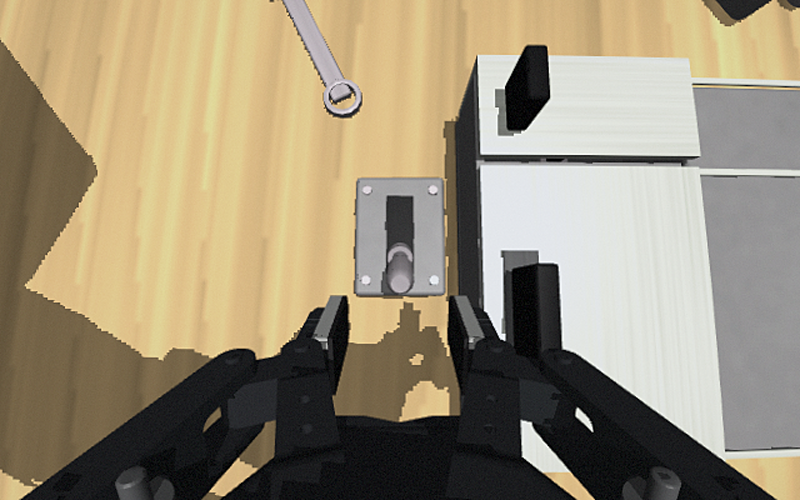

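The bat at (400,270) is centred between the fingers. I'll narrow the jaws and descend along the bat axis.

>>> send_rows(
  plan=[
    [[0.001,-0.002,0.015],[-0.001,0.002,-0.004],-0.25],
    [[0.001,-0.002,0.03],[-0.001,0.002,-0.004],-0.25],
    [[0.001,-0.002,0.048],[-0.001,0.002,-0.004],-0.25],
    [[0.001,-0.002,0.06],[-0.001,0.002,-0.004],-0.25],
    [[0.001,-0.002,0.067],[-0.001,0.002,-0.004],-0.25],
  ],
)

```text
clock: 16.2
eef_pos: [485.1, -77.1, 85.2]
tcp_rot: [-2.743, 0.0, 0.054]
contact_force: [0.9, -0.8, -0.3]
opening: 0.371
```

```bash
python3 - <<'E'
from h import *
st(); bat(-0.4,72,'grasp')
E
```

```text
t 16.2 p [485.1 -77.1  85.2] hatch [-114.2   16.9   85.2] rpy [-2.743  0.     0.054] F [ 0.9 -0.8 -0.3] op 0.371
grasp shift [0.0002, 0.0011, -0.0003] rot [0.0013, 0.0007, 0.0009] rows 0.0
```

>>> send_rows(
  plan=[
    [[0,0.001,0],[0.001,0,0],-0.6],
    [[0,0.001,0],[0.001,0,0],-1],
    [[0,0.001,0],[0.001,0,0],-1],
    [[0,0.001,0],[0.001,0,0],-1],
    [[0,0.001,0],[0.001,0,0],-1],
  ],
  squeeze=70,
)

```text
clock: 16.62
eef_pos: [484.9, -77.9, 85.2]
tcp_rot: [-2.742, 0.001, 0.054]
contact_force: [-2.9, 2.9, -1.2]
opening: 0.152
```

```bash
python3 - <<'E'
from h import *
st(); bat(-0.4,72,'grasp')
E
```

```text
t 16.62 p [484.9 -77.9  85.2] hatch [-114.4   16.2   85.2] rpy [-2.742e+00  1.000e-03  5.400e-02] F [-2.9  2.9 -1.2] op 0.152
grasp shift [0.0004, 0.0004, -0.0001] rot [-0.0001, 0.0011, 0.0008] rows 0.0
```

>>> send_rows(
  plan=[
    [[0,0,-0.003],[0,0,0],-1],
    [[0,0,-0.006],[0,0,0],-1],
    [[0,0,-0.008],[0,0,0],-1],
    [[0,0,-0.01],[0,0,0],-1],
    [[0,0,-0.011],[0,0,0],-1],
  ],
)

```text
clock: 17.03
eef_pos: [484.6, -81.8, 94.6]
tcp_rot: [-2.741, 0.002, 0.054]
contact_force: [3.9, 11.9, -26.7]
opening: 0.148
```

```bash
python3 - <<'E'
from h import *
st(); bat(-0.4,82,'now')
for t in (-.3,-.2,-.1,0,.1,.2,.3,.4,.43): bat(t,82,str(t))
E
```

```text
t 17.03 p [484.6 -81.8  94.6] hatch [-114.9   12.3   94.6] rpy [-2.741e+00  2.000e-03  5.400e-02] F [  3.9  11.9 -26.7] op 0.148
now shift [0.0009, 0.0005, 0.0001] rot [-0.0006, 0.0017, -0.0002] rows 0.0
-0.3 shift [0.0009, -0.008, 0.0005] rot [-0.1006, 0.0017, -0.0001] rows 0.8
-0.2 shift [0.0009, -0.0164, 0.0018] rot [-0.2006, 0.0017, 0.0] rows 1.6
-0.1 shift [0.0009, -0.0246, 0.0039] rot [-0.3006, 0.0017, 0.0001] rows 2.4
0 shift [0.0009, -0.0326, 0.0068] rot [-0.4006, 0.0017, 0.0002] rows 3.2
0.1 shift [0.0009, -0.0402, 0.0105] rot [-0.5006, 0.0017, 0.0003] rows 4.0
0.2 shift [0.0009, -0.0475, 0.015] rot [-0.6006, 0.0017, 0.0004] rows 4.8
0.3 shift [0.001, -0.0542, 0.0201] rot [-0.7006, 0.0017, 0.0005] rows 5.6
0.4 shift [0.001, -0.0605, 0.0259] rot [-0.8006, 0.0017, 0.0005] rows 6.4
0.43 shift [0.001, -0.0622, 0.0278] rot [-0.8306, 0.0017, 0.0006] rows 6.6
```

The bat is out by 10 mm at its stop. Swing along the arc.

>>> send_rows(
  plan=[
    [[0,-0.006,0.0003],[-0.08,0,0],-1],
    [[0,-0.0125,0.001],[-0.16,0,0],-1],
    [[0,-0.019,0.0024],[-0.24,0,0],-1],
    [[0,-0.0255,0.0042],[-0.32,0,0],-1],
    [[0,-0.0326,0.0066],[-0.4,0,0],-1],
  ],
)

```text
clock: 17.45
eef_pos: [482.9, -49.0, 100.6]
tcp_rot: [3.139, -0.0, 0.053]
contact_force: [2.4, -0.3, -36.8]
opening: 0.155
```

```bash
python3 - <<'E'
from h import *
st()
for t in (.08,.16,.24,.32,.4,.42): bat(t,82,str(t))
E
```

```text
t 17.45 p [482.9 -49.  100.6] hatch [-114.8   45.1  100.6] rpy [ 3.139 -0.     0.053] F [  2.4  -0.3 -36.8] op 0.155
0.08 shift [0.0008, -0.0067, -0.0001] rot [-0.0775, 0.0, -0.0005] rows 0.6
0.16 shift [0.0008, -0.0134, 0.0006] rot [-0.1575, 0.0, -0.0005] rows 1.3
0.24 shift [0.0008, -0.0201, 0.002] rot [-0.2375, 0.0001, -0.0005] rows 1.9
0.32 shift [0.0008, -0.0266, 0.0038] rot [-0.3175, 0.0001, -0.0005] rows 2.5
0.4 shift [0.0008, -0.033, 0.0062] rot [-0.3975, 0.0001, -0.0005] rows 3.2
0.42 shift [0.0008, -0.0345, 0.0069] rot [-0.4175, 0.0001, -0.0005] rows 3.3
```

>>> send_rows(
  plan=[
    [[0,-0.0067,0.0002],[-0.08,0,0],-1],
    [[0,-0.0134,0.001],[-0.16,0,0],-1],
    [[0,-0.0201,0.0022],[-0.24,0,0],-1],
    [[0,-0.0266,0.004],[-0.32,0,0],-1],
    [[0,-0.034,0.0065],[-0.41,0,0],-1],
  ],
)

```text
clock: 17.87
eef_pos: [481.2, -15.5, 93.1]
tcp_rot: [2.726, -0.001, 0.052]
contact_force: [3.6, -17.3, -42.9]
opening: 0.148
```

```bash
python3 - <<'E'
from h import *
st()
bat(.4,82,'out'); bat(.4,72,'in');
E
```

```text
t 17.87 p [481.2 -15.5  93.1] hatch [-114.8   78.7   93.1] rpy [ 2.726e+00 -1.000e-03  5.200e-02] F [  3.6 -17.3 -42.9] op 0.148
out shift [0.0008, 0.001, -0.0009] rot [0.0158, -0.0011, -0.0012] rows 0.1
in shift [0.0008, 0.0009, 0.0091] rot [0.0158, -0.0011, -0.0012] rows 0.2
```

Let the bat back in along its axis, then release.

>>> send_rows(
  plan=[
    [[0,0.001,0.003],[0.01,0,0],-1],
    [[0,0.001,0.006],[0.01,0,0],-1],
    [[0,0.001,0.009],[0.015,0,0],-1],
    [[0,0.001,0.009],[0.015,0,0],-0.7],
    [[0,0.001,0.009],[0.015,0,0],-0.2],
  ],
)

```text
clock: 18.28
eef_pos: [482.1, -20.2, 85.6]
tcp_rot: [2.741, -0.003, 0.051]
contact_force: [-0.9, 0.1, 0.4]
opening: 0.276
```

>>> send_rows(
  plan=[
    [[0,0,0],[0,0,0],-0.2],
    [[0,0,-0.015],[0,0,0],-0.2],
    [[0,0,-0.035],[0,0,0],-0.2],
    [[0,0,-0.06],[0,0,0],-0.2],
    [[0,0,-0.08],[0,0,0],0],
  ],
  squeeze=40,
)

```text
clock: 18.7
eef_pos: [481.0, 11.3, 161.3]
tcp_rot: [2.742, -0.005, 0.051]
contact_force: [0.2, -0.7, 0.5]
opening: 0.499
```

```bash
python3 - <<'E'
from h import *
from rig import viewer
st(); gh(-45,100,190)
W=viewer.camera_params('wrist')
im=viewer.grab_frame('wrist').copy(); 
a=0.4
for r in (54,70,86):
    P=(-114,45+r*np.sin(a),16+r*np.cos(a)); u=proj(W,h2w(H,P))[0]; cv2.circle(im,(int(round(u[0])),int(round(u[1]))),2,(255,0,0),-1)
crop(im,0,0,640,400,1.25,'pics/w10.png')
E
```

```text
t 18.7 p [481.   11.3 161.3] hatch [-113.6  105.4  161.3] rpy [ 2.742 -0.005  0.051] F [ 0.2 -0.7  0.5] op 0.499
 shift [0.0687, 0.0159, -0.0241] rot [0.3994, -0.0044, -0.0033] rows 3.2
```

View pics/w10.png

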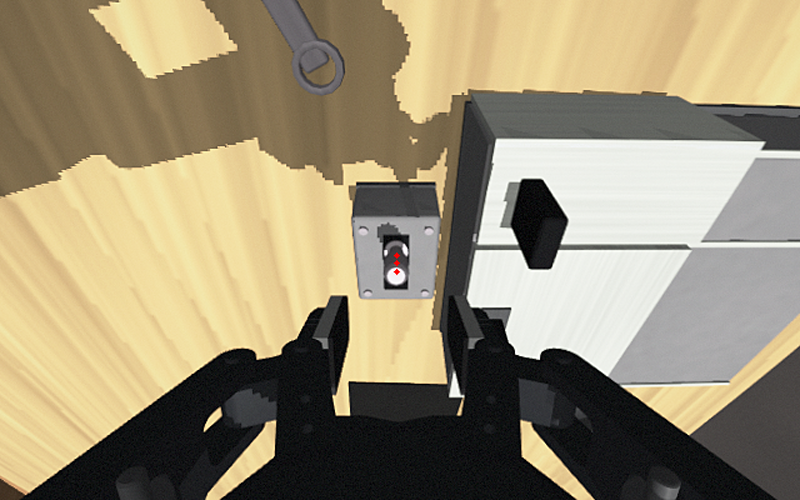

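The bat end at (396,271) matches the overlay at +0.4, so the toggle is flipped. Now the inner door.

```bash
python3 - <<'E'
from h import *
gh(-45,117,175)
E
```

```text
shift [0.0668, -0.0057, -0.0135] rot [0.3985, -0.009, -0.0036] rows 3.2
```

>>> send_rows(
  plan=[
    [[0.01,-0.002,-0.02],[0.1,-0.002,0],0],
    [[0.03,-0.003,-0.02],[0.2,-0.004,-0.001],0],
    [[0.05,-0.005,-0.016],[0.3,-0.006,-0.002],0],
    [[0.067,-0.006,-0.0135],[0.398,-0.009,-0.0036],0.1],
    [[0.067,-0.006,-0.0135],[0.398,-0.009,-0.0036],0.1],
  ],
)

```text
clock: 19.17
eef_pos: [553.3, 24.9, 176.4]
tcp_rot: [-3.137, -0.006, 0.05]
contact_force: [0.7, -0.6, 1.0]
opening: 0.548
```

```bash
python3 - <<'E'
from h import *
from rig import viewer
st(); gh(-45,117,113)
W=viewer.camera_params('wrist')
im=viewer.grab_frame('wrist').copy(); crop(im,0,0,640,400,1.25,'pics/w11.png')
E
```

```text
t 19.17 p [553.3  24.9 176.4] hatch [-40.7 115.2 176.4] rpy [-3.137 -0.006  0.05 ] F [ 0.7 -0.6  1. ] op 0.548
 shift [-0.0047, -0.0015, 0.0634] rot [-0.0049, -0.0062, -0.0027] rows 1.5
```

View pics/w11.png

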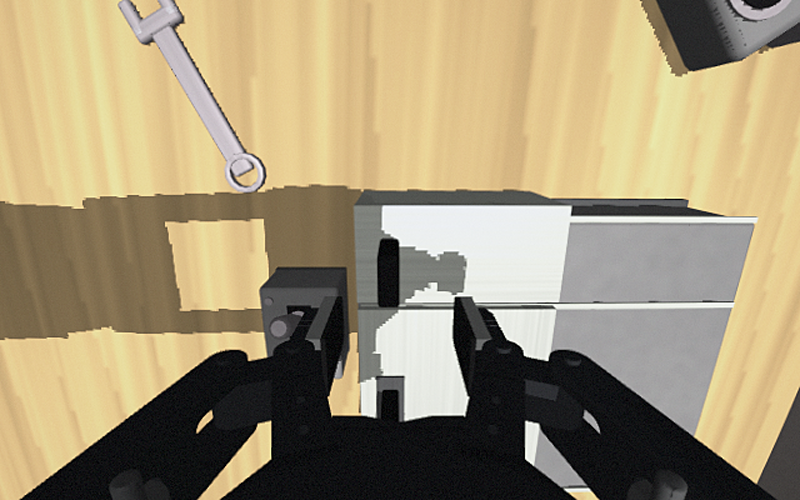

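>>> send_rows(
  plan=[
    [[-0.005,-0.0015,0.02],[-0.005,-0.006,-0.003],0.1],
    [[-0.005,-0.0015,0.045],[-0.005,-0.006,-0.003],0.1],
    [[-0.005,-0.0015,0.062],[-0.005,-0.006,-0.003],0.1],
    [[-0.005,-0.0015,0.062],[-0.005,-0.006,-0.003],-0.2],
    [[-0.005,-0.0015,0.062],[-0.005,-0.006,-0.003],-0.7],
  ],
)

```text
clock: 19.63
eef_pos: [545.0, 26.2, 113.4]
tcp_rot: [3.135, 0.005, 0.052]
contact_force: [1.3, 0.0, 0.1]
opening: 0.276
```

>>> send_rows(
  plan=[
    [[0,0,0],[0,0,0],-1],
    [[0,0,0],[0,0,0],-1],
    [[0,0,0],[0,0,0],-1],
    [[0,0,0],[0,0,0],-1],
    [[0,0,0],[0,0,0],-1],
  ],
)

```text
clock: 20.05
eef_pos: [548.3, 26.5, 114.9]
tcp_rot: [3.135, -0.002, 0.053]
contact_force: [10.6, -0.3, -15.4]
opening: 0.134
```

>>> send_rows(
  plan=[
    [[0.01,0,0],[0,0,0],-1],
    [[0.025,0,0],[0,0,0],-1],
    [[0.04,0,0],[0,0,0],-1],
    [[0.055,0,0],[0,0,0],-1],
    [[0.07,0,0],[0,0,0],-1],
  ],
)

```text
clock: 20.47
eef_pos: [617.4, 30.0, 114.9]
tcp_rot: [3.134, 0.002, 0.053]
contact_force: [-2.6, -1.9, -9.5]
opening: 0.129
```

```bash
python3 - <<'E'
from h import *
st(); gh(95,117,113)
E
```

```text
t 20.47 p [617.4  30.  114.9] hatch [ 23.6 116.9 114.9] rpy [3.134e+00 2.000e-03 5.300e-02] F [-2.6 -1.9 -9.5] op 0.129
 shift [0.0714, -0.0002, 0.0018] rot [0.0077, 0.0018, -0.0004] rows 1.7
```

>>> send_rows(
  plan=[
    [[0.015,0,0],[0,0,0],-1],
    [[0.03,0,0],[0,0,0],-1],
    [[0.045,0,0],[0,0,0],-1],
    [[0.058,0,0],[0,0,0],-1],
    [[0.065,0,0],[0,0,0],-1],
  ],
)

```text
clock: 20.88
eef_pos: [682.9, 33.2, 114.9]
tcp_rot: [3.133, 0.003, 0.052]
contact_force: [-2.4, -3.4, -5.0]
opening: 0.13
```

>>> send_rows(
  plan=[
    [[0.002,0,0],[0,0,0],-1],
    [[0.003,0,0],[0,0,0],-1],
    [[0.004,0,0],[0,0,0],-1],
    [[0.0055,0,0],[0,0,0],-1],
    [[0.0065,0,0],[0,0,0],-1],
  ],
)

```text
clock: 21.3
eef_pos: [688.4, 33.5, 114.9]
tcp_rot: [3.133, 0.005, 0.052]
contact_force: [-7.6, -2.2, -2.4]
opening: 0.133
```

```bash
python3 - <<'E'
from h import *
st()
E
```

```text
t 21.3 p [688.4  33.5 114.9] hatch [ 94.7 116.6 114.9] rpy [3.133 0.005 0.052] F [-7.6 -2.2 -2.4] op 0.133
```

The inner door is fully open after 140 mm of travel. Release and look at the tray handle.

>>> send_rows(
  plan=[
    [[0,0,0],[0,0,0],-0.6],
    [[0,0,0],[0,0,0],0],
    [[0,0,0],[0,0,0],0],
    [[0,0,-0.03],[0,0,0],0],
    [[-0.01,0,-0.07],[0,0,0],0],
  ],
)

```text
clock: 21.72
eef_pos: [678.2, 33.7, 183.0]
tcp_rot: [3.133, 0.009, 0.053]
contact_force: [-0.4, 1.2, 0.5]
opening: 0.498
```

```bash
python3 - <<'E'
from h import *
st(); gh(0,100,180)
E
```

```text
t 21.72 p [678.2  33.7 183. ] hatch [ 84.6 117.4 183. ] rpy [3.133 0.009 0.053] F [-0.4  1.2  0.5] op 0.498
 shift [-0.0845, 0.0174, 0.0039] rot [0.0085, 0.0086, -0.0003] rows 2.1
```

>>> send_rows(
  plan=[
    [[-0.03,0.006,0],[0.008,0.008,0],0],
    [[-0.06,0.012,0],[0.008,0.008,0],0],
    [[-0.0845,0.017,0],[0.008,0.008,0],0],
    [[-0.0845,0.017,0],[0.008,0.008,0],0],
    [[-0.0845,0.017,0],[0.008,0.008,0],0],
  ],
)

```text
clock: 22.13
eef_pos: [594.7, 12.1, 185.1]
tcp_rot: [3.141, -0.002, 0.052]
contact_force: [-0.4, 0.7, -0.2]
opening: 0.5
```

```bash
python3 - <<'E'
from h import *
from rig import viewer
st(); gh(0,113,110)
W=viewer.camera_params('wrist')
im=viewer.grab_frame('wrist').copy()
for P in [(-6,102,68),(6,102,68),(-6,124,68),(6,124,68)]:
    u=proj(W,h2w(H,P))[0]; cv2.circle(im,(int(round(u[0])),int(round(u[1]))),1,(255,0,0),-1)
crop(im,0,0,640,400,1.25,'pics/w12.png')
E
```

```text
t 22.13 p [594.7  12.1 185.1] hatch [1.000e-01 1.003e+02 1.851e+02] rpy [ 3.141e+00 -2.000e-03  5.200e-02] F [-0.4  0.7 -0.2] op 0.5
 shift [-0.0002, -0.0128, 0.0751] rot [0.0005, -0.0016, -0.0008] rows 1.8
```

View pics/w12.png

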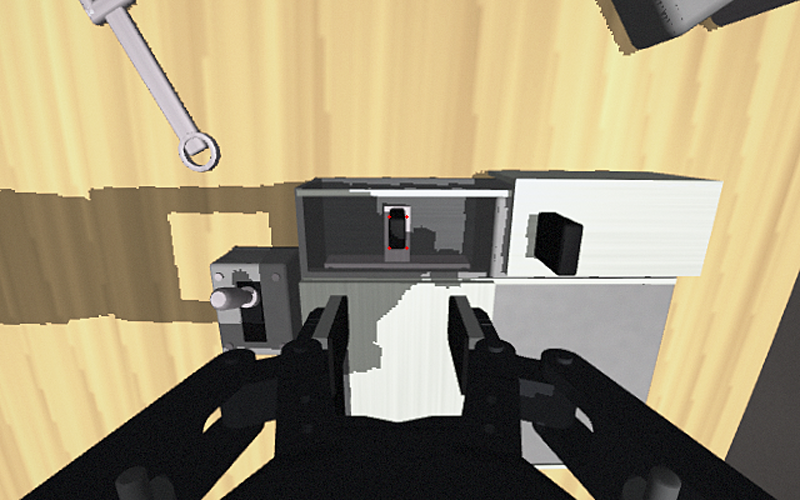

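The handle post at (398,229) matches the prediction. Descend and grip.

>>> send_rows(
  plan=[
    [[0,-0.006,0.02],[0,-0.001,-0.001],0],
    [[0,-0.013,0.045],[0,-0.001,-0.001],0],
    [[0,-0.013,0.075],[0,-0.001,-0.001],0],
    [[0,-0.013,0.1],[0,-0.001,-0.001],0],
    [[0,-0.013,0.105],[0,-0.001,-0.001],0],
  ],
)

```text
clock: 22.6
eef_pos: [594.5, 25.7, 76.3]
tcp_rot: [3.141, 0.003, 0.054]
contact_force: [-0.9, 0.2, -0.3]
opening: 0.502
```

```bash
python3 - <<'E'
from h import *
st(); gh(0,113,56)
E
```

```text
t 22.6 p [594.5  25.7  76.3] hatch [  0.5 113.8  76.3] rpy [3.141e+00 3.000e-03 5.400e-02] F [-0.9  0.2 -0.3] op 0.502
 shift [-0.0005, 0.0008, 0.0203] rot [0.0004, 0.0028, 0.001] rows 0.5
```

>>> send_rows(
  plan=[
    [[0,0,0.01],[0,0.002,0],0],
    [[0,0,0.02],[0,0.002,0],0],
    [[0,0,0.02],[0,0.002,0],-0.3],
    [[0,0,0.02],[0,0.002,0],-0.6],
    [[0,0,0.02],[0,0.002,0],-1],
  ],
)

```text
clock: 23.02
eef_pos: [593.6, 25.6, 57.0]
tcp_rot: [3.141, 0.003, 0.054]
contact_force: [-2.7, 0.1, -4.3]
opening: 0.13
```

>>> send_rows(
  plan=[
    [[0,0,0],[0,0,0],-1],
    [[0,0,0],[0,0,0],-1],
    [[0,0,0],[0,0,0],-1],
    [[0,0,0],[0,0,0],-1],
    [[0,0,0],[0,0,0],-1],
  ],
)

```text
clock: 23.43
eef_pos: [593.6, 25.6, 57.0]
tcp_rot: [3.141, 0.003, 0.054]
contact_force: [0.2, -0.0, -10.2]
opening: 0.134
```

```bash
python3 - <<'E'
from h import *
st(); gh(0,303,56)
E
```

```text
t 23.43 p [593.6  25.6  57. ] hatch [ -0.4 113.8  57. ] rpy [3.141e+00 3.000e-03 5.400e-02] F [  0.2  -0.  -10.2] op 0.134
 shift [0.0006, -0.1892, 0.001] rot [0.0003, 0.0029, 0.0007] rows 4.5
```

>>> send_rows(
  plan=[
    [[0,-0.005,0],[0,0,0],-1],
    [[0,-0.015,0],[0,0,0],-1],
    [[0,-0.027,0],[0,0,0],-1],
    [[0,-0.04,0],[0,0,0],-1],
    [[0,-0.053,0],[0,0,0],-1],
  ],
)

```text
clock: 23.85
eef_pos: [590.8, 79.9, 57.0]
tcp_rot: [3.141, 0.002, 0.054]
contact_force: [2.1, -3.6, -11.3]
opening: 0.131
```

>>> send_rows(
  plan=[
    [[0,-0.013,0],[0,0,0],-1],
    [[0,-0.026,0],[0,0,0],-1],
    [[0,-0.039,0],[0,0,0],-1],
    [[0,-0.052,0],[0,0,0],-1],
    [[0,-0.065,0],[0,0,0],-1],
  ],
)

```text
clock: 24.27
eef_pos: [587.5, 146.4, 57.1]
tcp_rot: [3.141, 0.002, 0.054]
contact_force: [4.8, -3.6, -12.4]
opening: 0.135
```

>>> send_rows(
  plan=[
    [[0,-0.013,0],[0,0,0],-1],
    [[0,-0.026,0],[0,0,0],-1],
    [[0,-0.039,0],[0,0,0],-1],
    [[0,-0.05,0],[0,0,0],-1],
    [[0,-0.06,0],[0,0,0],-1],
  ],
)

```text
clock: 24.68
eef_pos: [584.5, 207.8, 57.1]
tcp_rot: [3.141, 0.001, 0.055]
contact_force: [5.4, -2.1, -12.7]
opening: 0.137
```

```bash
python3 - <<'E'
from h import *
st(); gh(0,303,57)
E
```

```text
t 24.68 p [584.5 207.8  57.1] hatch [2.000e-01 2.962e+02 5.710e+01] rpy [3.141e+00 1.000e-03 5.500e-02] F [  5.4  -2.1 -12.7] op 0.137
 shift [-0.0002, -0.0068, 0.0001] rot [0.0002, 0.001, 0.0017] rows 0.2
```

>>> send_rows(
  plan=[
    [[0,-0.002,0],[0,0,0],-1],
    [[0,-0.004,0],[0,0,0],-1],
    [[0,-0.006,0],[0,0,0],-1],
    [[0,-0.0075,0],[0,0,0],-1],
    [[0,-0.009,0],[0,0,0],-1],
  ],
)

```text
clock: 25.1
eef_pos: [584.1, 215.1, 57.0]
tcp_rot: [3.139, 0.001, 0.055]
contact_force: [6.3, -17.6, -9.6]
opening: 0.133
```

```bash
python3 - <<'E'
from h import *
st()
E
```

```text
t 25.1 p [584.1 215.1  57. ] hatch [2.000e-01 3.036e+02 5.700e+01] rpy [3.139e+00 1.000e-03 5.500e-02] F [  6.3 -17.6  -9.6] op 0.133
```

The tray is at its stop. Release, rise and look at the tray and pan.

>>> send_rows(
  plan=[
    [[0,0,0],[0,0,0],-0.6],
    [[0,0,0],[0,0,0],0],
    [[0,0,0],[0,0,0],0],
    [[0,0,-0.03],[0,0,0],0],
    [[0,0,-0.07],[0,0,0],0],
  ],
)

```text
clock: 25.52
eef_pos: [581.7, 214.7, 125.1]
tcp_rot: [3.138, 0.008, 0.055]
contact_force: [1.1, 0.1, 0.4]
opening: 0.499
```

```bash
python3 - <<'E'
from h import *
from rig import viewer
st()
W=viewer.camera_params('wrist')
im=viewer.grab_frame('wrist').copy()
crop(im,0,0,640,400,1.25,'pics/w13.png')
S=viewer.camera_params('scene'); im=viewer.grab_frame('scene'); crop(im,270,130,240,150,3.3,'pics/s5.png')
for d in viewer.cut_out('pan_in','scene'): print(d['p'],d['extent'])
gh(0,200,290)
E
```

```text
t 25.52 p [581.7 214.7 125.1] hatch [ -2.2 303.2 125.1] rpy [3.138 0.008 0.055] F [1.1 0.1 0.4] op 0.499
0.71 [430.2, 160.5, 51.4, 54.1]
0.68 [283.7, 181.9, 61.7, 44.5]
0.49 [353.2, 190.5, 69.3, 39.1]
 shift [-0.002, 0.1048, -0.159] rot [0.0002, -0.0052, 0.0024] rows 4.6
```

View pics/w13.png

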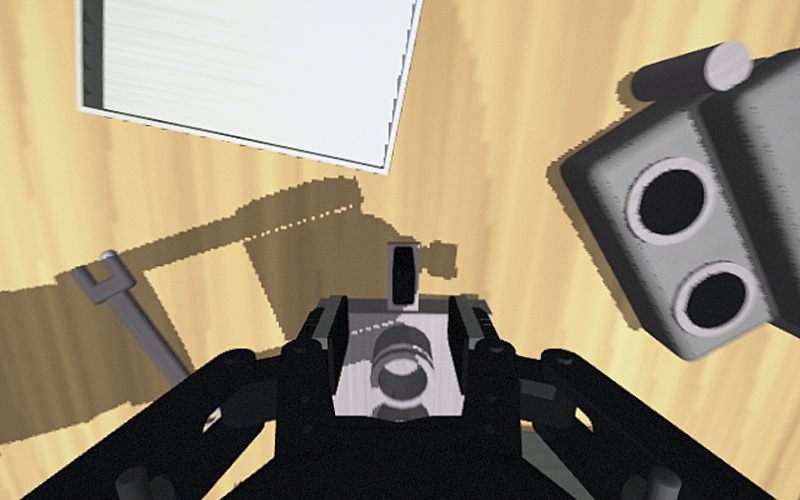

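View pics/s5.png

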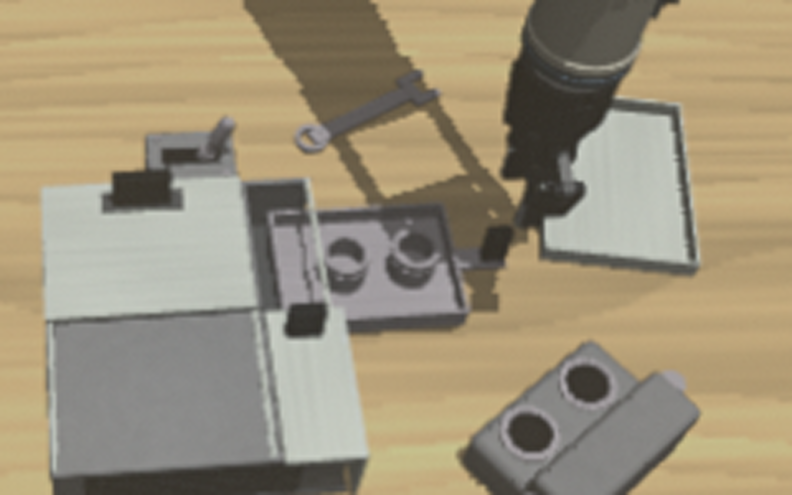

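```bash
python3 - <<'E'
from h import *
from rig import viewer
W=viewer.camera_params('wrist');S=viewer.camera_params('scene')
a=onz(W,(387/1.25,174/1.25),20);b=onz(W,(79/1.25,109/1.25),20); print(a,b,np.linalg.norm(a-b))
for uv in [(432,158),(474.5,159),(480.5,211),(433,206.5)]: print(onz(S,uv,20).round(0))
im=cv2.imread('pics/scene0.png')[:,:,::-1]; crop(im,410,140,90,90,6,'pics/c3.png')
# piston rim in the tray
print(w2h(H,onz(W,(405/1.25,378/1.25),49)))
E
```

```text
[577.26179486 268.64109464  20.        ] [385.49060278 298.57263365  20.        ] 194.09298580227494
[394. 289.  20.]
[400. 428.  20.]
[599. 396.  20.]
[580. 257.  20.]
[[  8.11326415 227.4320195   49.        ]]
```

View pics/c3.png

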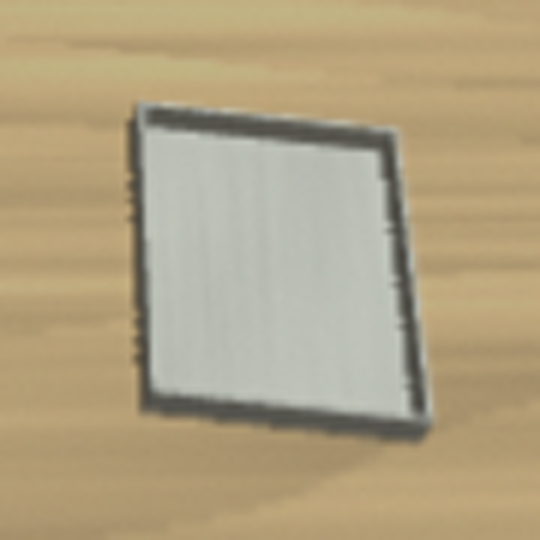

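```bash
python3 - <<'E'
from h import *
gh(0,275,230)
E
```

```text
shift [-0.0021, 0.0298, -0.099] rot [0.0002, -0.0052, 0.0024] rows 2.5
```

>>> send_rows(
  plan=[
    [[0,0,-0.03],[0,-0.005,0],0.2],
    [[0,0.01,-0.06],[0,-0.005,0],0.2],
    [[0,0.028,-0.1],[0,-0.005,0],0.2],
    [[0,0.028,-0.105],[0,-0.005,0],0.2],
    [[0,0.028,-0.105],[0,-0.005,0],0.2],
  ],
)

```text
clock: 26.08
eef_pos: [588.8, 188.4, 238.9]
tcp_rot: [-3.14, -0.005, 0.054]
contact_force: [0.9, 0.0, -0.1]
opening: 0.603
```

```bash
python3 - <<'E'
from h import *
from rig import viewer
st()
W=viewer.camera_params('wrist')
im=viewer.grab_frame('wrist').copy()
for P in [(-1.,234,49),(0,170,49),(-55,267,33),(55,267,33)]:
    u=proj(W,h2w(H,P))[0]; print(u); cv2.circle(im,(int(round(u[0])),int(round(u[1]))),1,(255,0,0),-1)
crop(im,220,200,200,150,4,'pics/w14.png')
crop(im,0,0,640,400,1.25,'pics/w15.png')
E
```

```text
t 26.08 p [588.8 188.4 238.9] hatch [  3.5 276.6 238.9] rpy [-3.14  -0.005  0.054] F [ 0.9  0.  -0.1] op 0.603
[313.28294056 217.79038637]
[314.22928799 267.48548176]
[267.11984371 186.40852396]
[361.26863687 186.5226564 ]
```

View pics/w14.png

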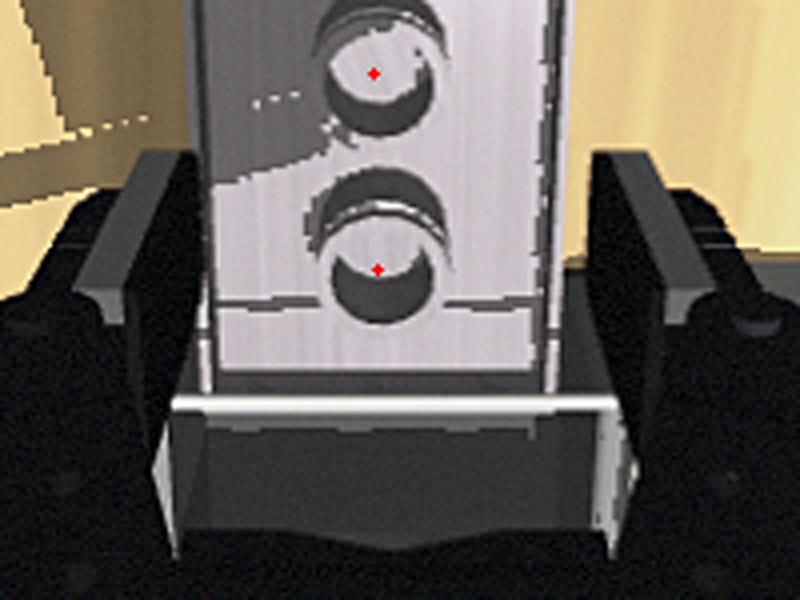

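View pics/w15.png

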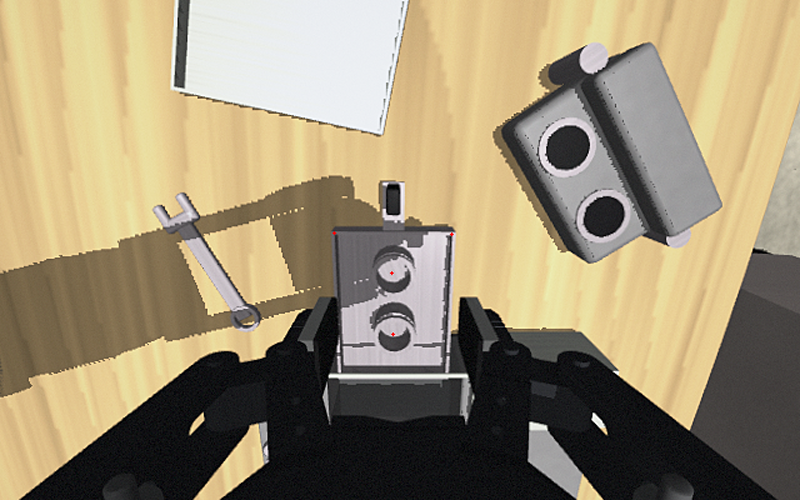

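Both rims are within 2 mm of the predictions. I'll take piston 1 at hatch (1,233).

```bash
python3 - <<'E'
from h import *
gh(1,233,110)
E
```

```text
shift [-0.0017, 0.0438, 0.1266] rot [-0.0007, -0.0019, 0.0015] rows 3.2
```

>>> send_rows(
  plan=[
    [[-0.002,0.02,0.03],[0,-0.002,0],0.4],
    [[-0.002,0.044,0.06],[0,-0.002,0],0.4],
    [[-0.002,0.044,0.09],[0,-0.002,0],0.4],
    [[-0.002,0.044,0.12],[0,-0.002,0],0.4],
    [[-0.002,0.044,0.126],[0,-0.002,0],0.4],
  ],
)

```text
clock: 26.55
eef_pos: [583.7, 143.6, 103.8]
tcp_rot: [3.141, 0.01, 0.054]
contact_force: [-1.8, -0.4, -0.3]
opening: 0.705
```

```bash
python3 - <<'E'
from h import *
st(); gh(1,233,45)
E
```

```text
t 26.55 p [583.7 143.6 103.8] hatch [ -4.  232.1 103.8] rpy [3.141 0.01  0.054] F [-1.8 -0.4 -0.3] op 0.705
 shift [0.0056, -0.0009, 0.0587] rot [0.001, 0.0104, 0.0012] rows 1.4
```

>>> send_rows(
  plan=[
    [[0.005,-0.001,0.015],[0.001,0.01,0.001],0.4],
    [[0.005,-0.001,0.035],[0.001,0.01,0.001],0.4],
    [[0.005,-0.001,0.052],[0.001,0.01,0.001],0.4],
    [[0.005,-0.001,0.058],[0.001,0.01,0.001],0.4],
    [[0.005,-0.001,0.058],[0.001,0.01,0.001],0.1],
  ],
)

```text
clock: 26.97
eef_pos: [586.5, 144.9, 43.9]
tcp_rot: [3.141, 0.004, 0.054]
contact_force: [-0.2, -0.4, -0.9]
opening: 0.573
```

>>> send_rows(
  plan=[
    [[0,0,0],[0,0,0],-0.3],
    [[0,0,0],[0,0,0],-0.5],
    [[0,0,0],[0,0,0],-0.5],
    [[0,0,0],[0,0,0],-0.5],
    [[0,0,0],[0,0,0],-0.5],
  ],
)

```text
clock: 27.38
eef_pos: [586.9, 145.1, 44.8]
tcp_rot: [3.141, 0.003, 0.054]
contact_force: [-1.1, -0.1, 4.7]
opening: 0.479
```

```bash
python3 - <<'E'
from h import *
st()
E
```

```text
t 27.38 p [586.9 145.1  44.8] hatch [ -0.7 233.5  44.8] rpy [3.141e+00 3.000e-03 5.400e-02] F [-1.1 -0.1  4.7] op 0.479
```

>>> send_rows(
  plan=[
    [[0,0,-0.02],[0,0,0],-0.5],
    [[0,0,-0.045],[0,0,0],-0.5],
    [[0,0,-0.075],[0,0,0],-0.5],
    [[0,0,-0.1],[0,0,0],-0.5],
    [[0,0,-0.11],[0,0,0],-0.5],
  ],
)

```text
clock: 27.8
eef_pos: [588.9, 145.6, 158.5]
tcp_rot: [-3.141, -0.002, 0.054]
contact_force: [0.8, 1.5, -1.8]
opening: 0.48
```

```bash
python3 - <<'E'
from h import *
st(); rel([528,343.5,130],down(H[2]))
E
```

```text
t 27.8 p [588.9 145.6 158.5] hatch [  1.3 233.8 158.5] rpy [-3.141e+00 -2.000e-03  5.400e-02] F [ 0.8  1.5 -1.8] op 0.48
 shift [-0.0502, -0.2009, 0.0286] rot [-0.0007, -0.0016, 0.0006] rows 5.0
```

>>> send_rows(
  plan=[
    [[-0.008,-0.03,0],[0,0,0],-0.5],
    [[-0.016,-0.065,0],[0,0,0],-0.5],
    [[-0.025,-0.1,0],[0,0,0],-0.5],
    [[-0.033,-0.13,0],[0,0,0],-0.5],
    [[-0.036,-0.14,0],[0,0,0],-0.5],
  ],
)

```text
clock: 28.22
eef_pos: [543.8, 286.8, 158.0]
tcp_rot: [-3.14, -0.001, 0.055]
contact_force: [-0.4, 0.1, -1.5]
opening: 0.479
```

```bash
python3 - <<'E'
from h import *
from rig import viewer
st()
W=viewer.camera_params('wrist')
im=viewer.grab_frame('wrist').copy()
crop(im,0,0,640,400,1.25,'pics/w16.png')
rel([528,343.5,120],down(H[2]))
E
```

```text
t 28.22 p [543.8 286.8 158. ] hatch [-36.2 377.3 158. ] rpy [-3.14e+00 -1.00e-03  5.50e-02] F [-0.4  0.1 -1.5] op 0.479
 shift [-0.0125, -0.0574, 0.038] rot [-0.0015, -0.0006, 0.0032] rows 1.7
```

View pics/w16.png

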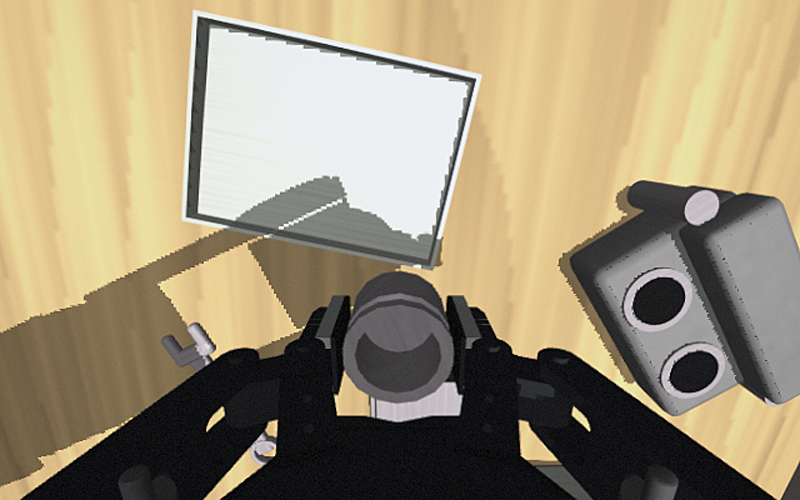

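```bash
python3 - <<'E'
from h import *
from rig import viewer
W=viewer.camera_params('wrist')
q=[onz(W,(u/1.25,v/1.25),20)[:2] for u,v in [(195,11),(481,75),(433,268),(182,219)]]
q=np.array(q);print(q.round(1), q.mean(0).round(1)); print(np.linalg.norm(np.roll(q,-1,0)-q,axis=1).round(1))
e=(q[1]-q[0]+q[2]-q[3]); yaw=np.arctan2(e[1],e[0]); c=q.mean(0); d=np.array([np.cos(yaw),np.sin(yaw)]); print(yaw,c-36*d,c+36*d)
E
```

```text
[[405.3 433.5]
 [592.3 405.3]
 [571.9 268.5]
 [383.5 296. ]] [488.2 350.8]
[189.1 138.3 190.3 139.2]
-0.14731320767237624 [452.63646974 356.10795994] [523.85663902 345.53972983]
```

The pan measures 190×139 mm outer, as it should, with its centre at (488,351). Targets are (524,345) and (452,356).

```bash
python3 - <<'E'
from h import *
rel([524,345.5,80],down(H[2]))
E
```

```text
shift [-0.0164, -0.0595, 0.078] rot [-0.0015, -0.0006, 0.0032] rows 2.4
```

>>> send_rows(
  plan=[
    [[-0.008,-0.03,0.01],[0,0,0.003],-0.5],
    [[-0.0164,-0.0595,0.03],[0,0,0.003],-0.5],
    [[-0.0164,-0.0595,0.055],[0,0,0.003],-0.5],
    [[-0.0164,-0.0595,0.075],[0,0,0.003],-0.5],
    [[-0.0164,-0.0595,0.078],[0,0,0.003],-0.5],
  ],
)

```text
clock: 28.68
eef_pos: [521.8, 343.8, 75.9]
tcp_rot: [3.14, 0.005, 0.054]
contact_force: [-1.1, -0.8, -1.5]
opening: 0.479
```

```bash
python3 - <<'E'
from h import *
st(); rel([524,345.5,36],down(H[2]))
E
```

```text
t 28.68 p [521.8 343.8  75.9] hatch [-55.2 435.4  75.9] rpy [3.14  0.005 0.054] F [-1.1 -0.8 -1.5] op 0.479
 shift [0.0025, -0.0016, 0.0398] rot [0.0019, 0.0047, 0.001] rows 1.0
```

>>> send_rows(
  plan=[
    [[0.002,-0.001,0.012],[0.002,0.005,0.001],-0.5],
    [[0.002,-0.001,0.024],[0.002,0.005,0.001],-0.5],
    [[0.002,-0.001,0.034],[0.002,0.005,0.001],-0.5],
    [[0.002,-0.001,0.039],[0.002,0.005,0.001],-0.5],
    [[0.002,-0.001,0.041],[0.002,0.005,0.001],-0.5],
  ],
)

```text
clock: 29.1
eef_pos: [523.3, 344.0, 34.7]
tcp_rot: [3.141, 0.001, 0.053]
contact_force: [-5.0, -5.9, 19.3]
opening: 0.481
```

```bash
python3 - <<'E'
from h import *
st()
E
```

```text
t 29.1 p [523.3 344.   34.7] hatch [-53.7 435.5  34.7] rpy [3.141e+00 1.000e-03 5.300e-02] F [-5.  -5.9 19.3] op 0.481
```

Contact is down on the pan floor. Release.

>>> send_rows(
  plan=[
    [[0,0,-0.001],[0,0,0],-0.5],
    [[0,0,-0.001],[0,0,0],-0.2],
    [[0,0,-0.001],[0,0,0],0.1],
    [[0,0,-0.001],[0,0,0],0.3],
    [[0,0,-0.001],[0,0,0],0.3],
  ],
)

```text
clock: 29.52
eef_pos: [523.7, 344.2, 36.2]
tcp_rot: [3.141, 0.0, 0.053]
contact_force: [0.6, 0.3, -0.4]
opening: 0.649
```

>>> send_rows(
  plan=[
    [[0,0,-0.02],[0,0,0],0.3],
    [[0,0,-0.05],[0,0,0],0.3],
    [[0,0,-0.085],[0,0,0],0.3],
    [[0,0,-0.12],[0,0,0],0.3],
    [[0,0.02,-0.14],[0,0,0],0.4],
  ],
)

```text
clock: 29.93
eef_pos: [526.2, 327.5, 180.5]
tcp_rot: [-3.138, -0.005, 0.054]
contact_force: [0.4, 0.3, 1.2]
opening: 0.7
```

```bash
python3 - <<'E'
from h import *
st(); gh(1,169,190)
E
```

```text
t 29.93 p [526.2 327.5 180.5] hatch [-51.7 418.8 180.5] rpy [-3.138 -0.005  0.054] F [0.4 0.3 1.2] op 0.7
 shift [0.0524, 0.2498, -0.0101] rot [-0.0033, -0.0048, 0.0013] rows 6.1
```

>>> send_rows(
  plan=[
    [[0.008,0.04,0],[-0.003,-0.005,0],0.4],
    [[0.016,0.08,0],[-0.003,-0.005,0],0.4],
    [[0.024,0.12,0],[-0.003,-0.005,0],0.4],
    [[0.034,0.16,0],[-0.003,-0.005,0],0.4],
    [[0.042,0.198,0],[-0.003,-0.005,0],0.4],
  ],
)

```text
clock: 30.35
eef_pos: [579.4, 130.2, 180.6]
tcp_rot: [-3.141, -0.001, 0.055]
contact_force: [0.1, 1.0, -0.3]
opening: 0.7
```

```bash
python3 - <<'E'
from h import *
from rig import viewer
st()
W=viewer.camera_params('wrist')
im=viewer.grab_frame('wrist').copy()
for P in [(1,169,49)]:
    u=proj(W,h2w(H,P))[0]; cv2.circle(im,(int(round(u[0])),int(round(u[1]))),1,(255,0,0),-1)
crop(im,0,0,640,400,1.25,'pics/w17.png')
gh(1,169,100)
E
```

```text
t 30.35 p [579.4 130.2 180.6] hatch [ -9.  218.9 180.6] rpy [-3.141e+00 -1.000e-03  5.500e-02] F [ 0.1  1.  -0.3] op 0.7
 shift [0.0088, 0.0438, 0.0806] rot [0.0027, -0.0013, -0.0001] rows 2.2
```

View pics/w17.png

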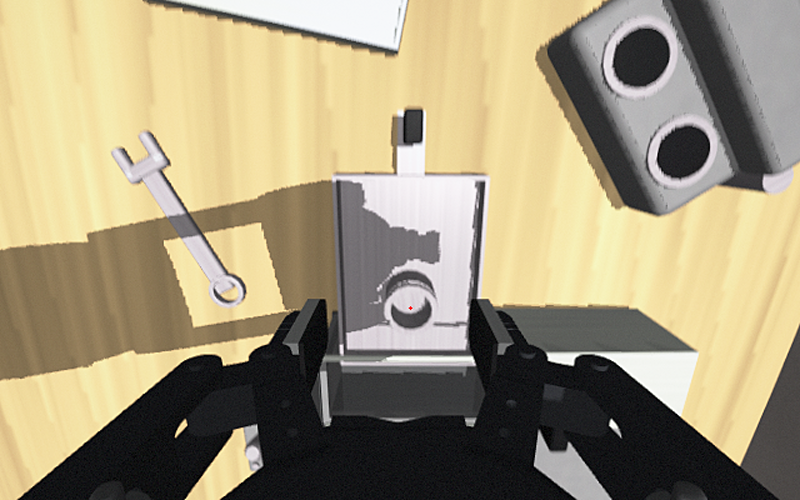

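The second piston at (410,308) is where predicted. Descend.

>>> send_rows(
  plan=[
    [[0.005,0.025,0.01],[0.003,-0.001,0],0.4],
    [[0.009,0.044,0.035],[0.003,-0.001,0],0.4],
    [[0.009,0.044,0.06],[0.003,-0.001,0],0.4],
    [[0.009,0.044,0.075],[0.003,-0.001,0],0.4],
    [[0.009,0.044,0.078],[0.003,-0.001,0],0.4],
  ],
)

```text
clock: 30.82
eef_pos: [590.6, 79.9, 100.0]
tcp_rot: [-3.142, 0.004, 0.052]
contact_force: [-0.5, 0.1, 0.5]
opening: 0.704
```

```bash
python3 - <<'E'
from h import *
st(); gh(1,169,45)
E
```

```text
t 30.82 p [590.6  79.9 100. ] hatch [ -0.5 168.2 100. ] rpy [-3.142  0.004  0.052] F [-0.5  0.1  0.5] op 0.704
 shift [0.0017, -0.0008, 0.055] rot [-0.0, 0.0038, -0.001] rows 1.3
```

>>> send_rows(
  plan=[
    [[0.0015,-0.001,0.015],[0,0.004,-0.001],0.4],
    [[0.0015,-0.001,0.035],[0,0.004,-0.001],0.4],
    [[0.0015,-0.001,0.05],[0,0.004,-0.001],0.4],
    [[0.0015,-0.001,0.055],[0,0.004,-0.001],0.4],
    [[0.0015,-0.001,0.055],[0,0.004,-0.001],0.1],
  ],
)

```text
clock: 31.23
eef_pos: [591.4, 81.2, 44.6]
tcp_rot: [3.142, 0.001, 0.053]
contact_force: [0.2, -0.5, 0.3]
opening: 0.577
```

>>> send_rows(
  plan=[
    [[0,0,0],[0,0,0],-0.3],
    [[0,0,0],[0,0,0],-0.5],
    [[0,0,0],[0,0,0],-0.5],
    [[0,0,0],[0,0,0],-0.5],
    [[0,0,0],[0,0,0],-0.5],
  ],
)

```text
clock: 31.65
eef_pos: [591.9, 81.4, 45.5]
tcp_rot: [-3.141, -0.0, 0.053]
contact_force: [-0.8, 0.3, 4.8]
opening: 0.477
```

```bash
python3 - <<'E'
from h import *
st()
E
```

```text
t 31.65 p [591.9  81.4  45.5] hatch [  0.9 169.6  45.5] rpy [-3.141 -0.     0.053] F [-0.8  0.3  4.8] op 0.477
```

>>> send_rows(
  plan=[
    [[0,0,-0.02],[0,0,0],-0.5],
    [[0,0,-0.045],[0,0,0],-0.5],
    [[0,0,-0.075],[0,0,0],-0.5],
    [[0,0,-0.1],[0,0,0],-0.5],
    [[-0.01,-0.03,-0.115],[0,0,0],-0.5],
  ],
)

```text
clock: 32.07
eef_pos: [583.1, 108.1, 163.7]
tcp_rot: [3.141, -0.005, 0.051]
contact_force: [0.9, 0.9, -0.5]
opening: 0.479
```

>>> send_rows(
  plan=[
    [[-0.015,-0.035,0],[0,0,0],-0.5],
    [[-0.03,-0.07,0],[0,0,0],-0.5],
    [[-0.045,-0.105,0],[0,0,0],-0.5],
    [[-0.06,-0.14,0],[0,0,0],-0.5],
    [[-0.07,-0.165,0],[0,0,0],-0.5],
  ],
)

```text
clock: 32.48
eef_pos: [503.1, 271.5, 163.5]
tcp_rot: [3.141, -0.005, 0.051]
contact_force: [0.3, 0.9, -0.6]
opening: 0.48
```

```bash
python3 - <<'E'
from h import *
from rig import viewer
st()
im=viewer.grab_frame('wrist').copy()
crop(im,0,0,640,400,1.25,'pics/w18.png')
rel([452.5,356,110],down(H[2]))
E
```

```text
t 32.48 p [503.1 271.5 163.5] hatch [-77.7 364.2 163.5] rpy [ 3.141 -0.005  0.051] F [ 0.3  0.9 -0.6] op 0.48
 shift [-0.0453, -0.0837, 0.0534] rot [-0.0014, -0.0046, -0.0009] rows 2.6
```

View pics/w18.png

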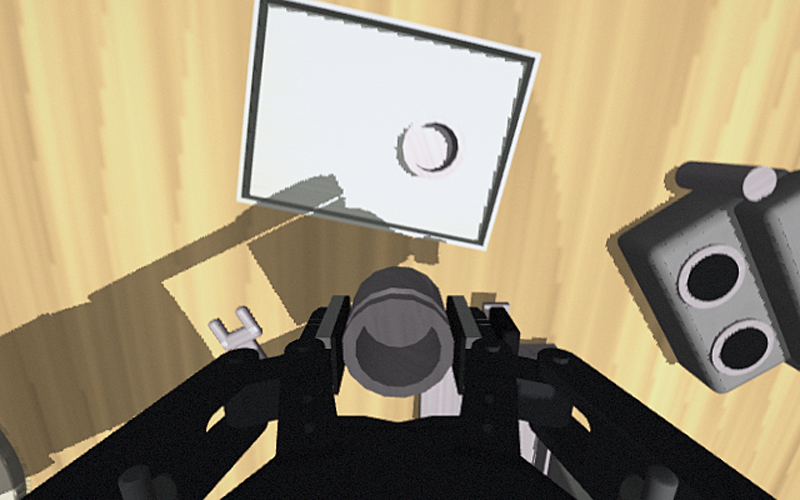

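The first piston stands in the pan at (430,150). Now to place the second on the left side.

>>> send_rows(
  plan=[
    [[-0.018,-0.03,0],[-0.001,-0.005,-0.001],-0.5],
    [[-0.035,-0.06,0.01],[-0.001,-0.005,-0.001],-0.5],
    [[-0.045,-0.084,0.035],[-0.001,-0.005,-0.001],-0.5],
    [[-0.045,-0.084,0.06],[-0.001,-0.005,-0.001],-0.5],
    [[-0.045,-0.084,0.08],[-0.001,-0.005,-0.001],-0.5],
  ],
)

```text
clock: 32.95
eef_pos: [451.8, 357.5, 82.2]
tcp_rot: [-3.141, 0.0, 0.056]
contact_force: [-0.6, 0.2, -1.9]
opening: 0.475
```

```bash
python3 - <<'E'
from h import *
st(); rel([452.5,356,36],down(H[2]))
E
```

```text
t 32.95 p [451.8 357.5  82.2] hatch [-124.4  452.8   82.2] rpy [-3.141  0.     0.056] F [-0.6  0.2 -1.9] op 0.475
 shift [0.0006, 0.0016, 0.0462] rot [-0.0005, 0.0004, 0.0027] rows 1.1
```

>>> send_rows(
  plan=[
    [[0,0.001,0.012],[0,0,0.002],-0.5],
    [[0,0.001,0.026],[0,0,0.002],-0.5],
    [[0,0.001,0.038],[0,0,0.002],-0.5],
    [[0,0.001,0.044],[0,0,0.002],-0.5],
    [[0,0.001,0.046],[0,0,0.002],-0.5],
  ],
)

```text
clock: 33.37
eef_pos: [451.3, 356.0, 35.4]
tcp_rot: [3.141, 0.002, 0.054]
contact_force: [-5.9, -5.3, 16.3]
opening: 0.482
```

```bash
python3 - <<'E'
from h import *
st()
E
```

```text
t 33.37 p [451.3 356.   35.4] hatch [-125.   451.3   35.4] rpy [3.141e+00 2.000e-03 5.400e-02] F [-5.9 -5.3 16.3] op 0.482
```

>>> send_rows(
  plan=[
    [[0,0,-0.001],[0,0,0],-0.5],
    [[0,0,-0.001],[0,0,0],-0.2],
    [[0,0,-0.001],[0,0,0],0.1],
    [[0,0,-0.001],[0,0,0],0.3],
    [[0,0,-0.001],[0,0,0],0.3],
  ],
)

```text
clock: 33.78
eef_pos: [451.7, 356.3, 37.1]
tcp_rot: [-3.142, 0.001, 0.054]
contact_force: [-0.5, 1.0, 0.1]
opening: 0.652
```

>>> send_rows(
  plan=[
    [[0,0,-0.02],[0,0,0],0.3],
    [[0,0,-0.05],[0,0,0],0.3],
    [[0,0,-0.085],[0,0,0],0.3],
    [[0,0,-0.12],[0,0,0],0.2],
    [[0.01,0.03,-0.14],[0,0,0],0],
  ],
)

```text
clock: 34.2
eef_pos: [464.1, 330.8, 181.3]
tcp_rot: [-3.137, -0.004, 0.056]
contact_force: [2.0, -0.6, -0.2]
opening: 0.501
```

>>> send_rows(
  plan=[
    [[0.015,0.01,0],[0,0,0],0],
    [[0.035,0.025,0],[0,0,0],0],
    [[0.06,0.045,0],[0,0,0],0],
    [[0.08,0.06,0],[0,0,0],0],
    [[0.09,0.07,0],[0,0,0],0],
  ],
)

```text
clock: 34.62
eef_pos: [560.2, 264.7, 181.9]
tcp_rot: [-3.137, -0.005, 0.055]
contact_force: [0.3, -0.3, -0.2]
opening: 0.501
```

```bash
python3 - <<'E'
from h import *
from rig import viewer
st(); gh(0,303,130)
W=viewer.camera_params('wrist')
im=viewer.grab_frame('wrist').copy()
crop(im,0,0,640,400,1.25,'pics/w19.png')
E
```

```text
t 34.62 p [560.2 264.7 181.9] hatch [-21.1 354.3 181.9] rpy [-3.137 -0.005  0.055] F [ 0.3 -0.3 -0.2] op 0.501
 shift [0.0207, 0.0516, 0.0518] rot [-0.005, -0.0055, 0.002] rows 1.8
```

View pics/w19.png

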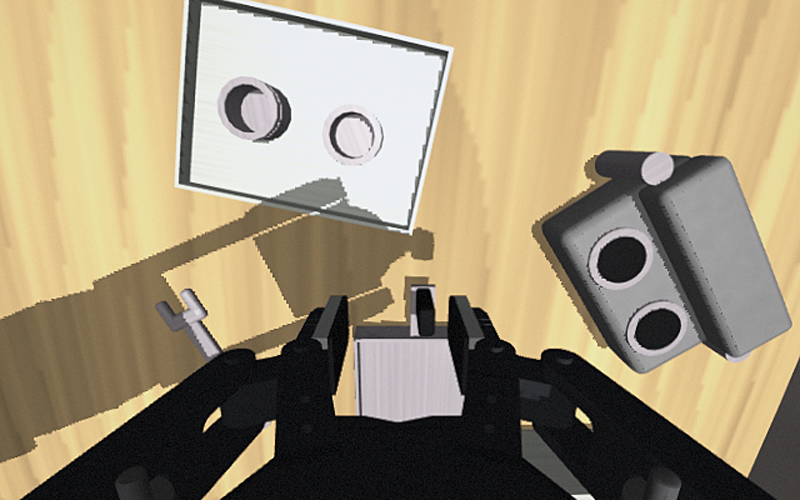

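Both pistons stand in the pan at (254,108) and (352,135). Now push the empty tray home, gripping the handle.

>>> send_rows(
  plan=[
    [[0.01,0.025,0.01],[-0.005,-0.005,0.002],0],
    [[0.0207,0.0516,0.03],[-0.005,-0.005,0.002],0],
    [[0.0207,0.0516,0.052],[-0.005,-0.005,0.002],0],
    [[0.0207,0.0516,0.06],[-0.005,-0.005,0.002],0],
    [[0.0207,0.0516,0.06],[-0.005,-0.005,0.002],0],
  ],
)

```text
clock: 35.08
eef_pos: [582.7, 213.3, 119.5]
tcp_rot: [3.14, 0.004, 0.052]
contact_force: [-0.8, 1.5, -0.9]
opening: 0.502
```

```bash
python3 - <<'E'
from h import *
st(); gh(0,303,57)
E
```

```text
t 35.08 p [582.7 213.3 119.5] hatch [ -1.3 301.8 119.5] rpy [3.14  0.004 0.052] F [-0.8  1.5 -0.9] op 0.502
 shift [0.0016, -0.0013, 0.0625] rot [0.0016, 0.0038, -0.0011] rows 1.5
```

>>> send_rows(
  plan=[
    [[0.0015,-0.001,0.02],[0.002,0.004,-0.001],0],
    [[0.0015,-0.001,0.045],[0.002,0.004,-0.001],0],
    [[0.0015,-0.001,0.06],[0.002,0.004,-0.001],0],
    [[0.0015,-0.001,0.062],[0.002,0.004,-0.001],-0.2],
    [[0.0015,-0.001,0.062],[0.002,0.004,-0.001],-0.7],
  ],
)

```text
clock: 35.5
eef_pos: [583.3, 215.2, 57.7]
tcp_rot: [-3.141, 0.001, 0.054]
contact_force: [0.0, 0.9, 0.0]
opening: 0.274
```

>>> send_rows(
  plan=[
    [[0,0,0],[0,0,0],-1],
    [[0,0,0],[0,0,0],-1],
    [[0,0,0],[0,0,0],-1],
    [[0,0,0],[0,0,0],-1],
    [[0,0,0],[0,0,0],-1],
  ],
)

```text
clock: 35.92
eef_pos: [584.1, 215.8, 59.1]
tcp_rot: [-3.14, -0.001, 0.054]
contact_force: [-1.1, 1.5, 8.0]
opening: 0.13
```

>>> send_rows(
  plan=[
    [[0,0.01,0],[0,0,0],-1],
    [[0,0.025,0],[0,0,0],-1],
    [[0,0.04,0],[0,0,0],-1],
    [[0,0.055,0],[0,0,0],-1],
    [[0,0.07,0],[0,0,0],-1],
  ],
)

```text
clock: 36.33
eef_pos: [587.7, 144.4, 59.1]
tcp_rot: [-3.14, -0.001, 0.053]
contact_force: [-0.7, 2.7, 0.8]
opening: 0.135
```

```bash
python3 - <<'E'
from h import *
st(); gh(0,113,57)
E
```

```text
t 36.33 p [587.7 144.4  59.1] hatch [ -0.  232.7  59.1] rpy [-3.14e+00 -1.00e-03  5.30e-02] F [-0.7  2.7  0.8] op 0.135
 shift [-0.0, 0.1197, 0.002] rot [-0.0014, -0.0008, 0.0004] rows 2.9
```

>>> send_rows(
  plan=[
    [[0,0.015,0],[0,0,0],-1],
    [[0,0.03,0],[0,0,0],-1],
    [[0,0.045,0],[0,0,0],-1],
    [[0,0.06,0],[0,0,0],-1],
    [[0,0.075,0],[0,0,0],-1],
  ],
)

```text
clock: 36.75
eef_pos: [591.5, 67.8, 59.1]
tcp_rot: [-3.14, -0.0, 0.053]
contact_force: [0.1, 2.9, 0.3]
opening: 0.136
```

>>> send_rows(
  plan=[
    [[0,0.01,0],[0,0,0],-1],
    [[0,0.02,0],[0,0,0],-1],
    [[0,0.03,0],[0,0,0],-1],
    [[0,0.036,0],[0,0,0],-1],
    [[0,0.04,0],[0,0,0],-1],
  ],
)

```text
clock: 37.17
eef_pos: [593.5, 26.9, 59.1]
tcp_rot: [-3.14, -0.0, 0.052]
contact_force: [-0.7, 2.5, 0.9]
opening: 0.136
```

```bash
python3 - <<'E'
from h import *
st()
E
```

```text
t 37.17 p [593.5  26.9  59.1] hatch [ -0.4 115.1  59.1] rpy [-3.14  -0.     0.052] F [-0.7  2.5  0.9] op 0.136
```

>>> send_rows(
  plan=[
    [[0,0.001,0],[0,0,0],-1],
    [[0,0.002,0],[0,0,0],-1],
    [[0,0.003,0],[0,0,0],-1],
    [[0,0.0035,0],[0,0,0],-1],
    [[0,0.004,0],[0,0,0],-1],
  ],
)

```text
clock: 37.58
eef_pos: [593.5, 26.0, 59.1]
tcp_rot: [-3.137, 0.0, 0.052]
contact_force: [-2.1, 22.4, 1.1]
opening: 0.133
```

```bash
python3 - <<'E'
from h import *
st()
E
```

```text
t 37.58 p [593.5  26.   59.1] hatch [ -0.4 114.2  59.1] rpy [-3.137  0.     0.052] F [-2.1 22.4  1.1] op 0.133
```

The tray is home: y 114.2 as predicted, with 22 N at the stop. Release and go to the inner door grip.

>>> send_rows(
  plan=[
    [[0,0,0],[0.003,0,0],-0.6],
    [[0,0,0],[0.003,0,0],0],
    [[0,0,0],[0.003,0,0],0],
    [[0,0,-0.04],[0.003,0,0],0],
    [[0,0,-0.08],[0.003,0,0],0.1],
  ],
)

```text
clock: 38.0
eef_pos: [591.6, 25.1, 137.7]
tcp_rot: [-3.134, 0.006, 0.052]
contact_force: [2.3, -0.4, 1.0]
opening: 0.547
```

>>> send_rows(
  plan=[
    [[0,0,-0.03],[0,0,0],0.1],
    [[0.03,0,-0.04],[0,0,0],0.1],
    [[0.06,0,-0.04],[0,0,0],0.1],
    [[0.09,0,-0.04],[0,0,0],0.1],
    [[0.095,0,-0.04],[0,0,0],0.1],
  ],
)

```text
clock: 38.42
eef_pos: [691.1, 29.4, 178.0]
tcp_rot: [-3.135, 0.001, 0.052]
contact_force: [-0.4, 0.3, 0.6]
opening: 0.554
```

```bash
python3 - <<'E'
from h import *
from rig import viewer
st(); gh(95,117,113)
im=viewer.grab_frame('wrist').copy()
crop(im,0,0,640,400,1.25,'pics/w20.png')
E
```

```text
t 38.42 p [691.1  29.4 178. ] hatch [ 97.2 112.4 178. ] rpy [-3.135e+00  1.000e-03  5.200e-02] F [-0.4  0.3  0.6] op 0.554
 shift [-0.0021, -0.0042, 0.065] rot [-0.0066, 0.0011, -0.0012] rows 1.6
```

View pics/w20.png

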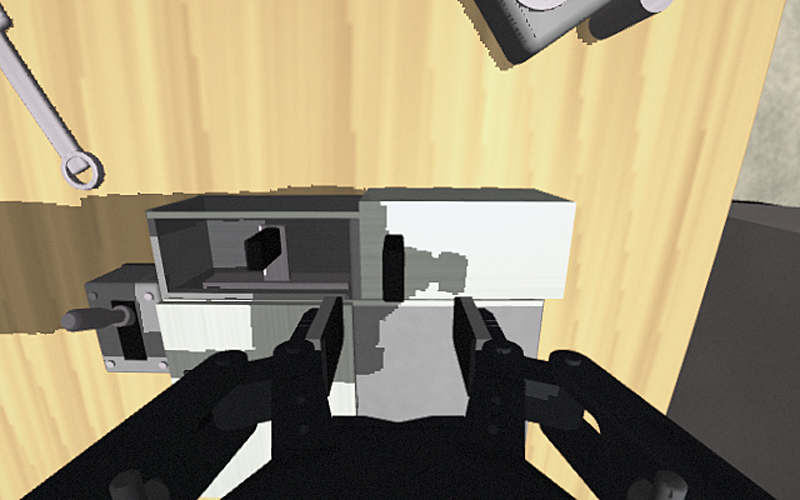

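The tray handle is back in the vestibule at (262,248). The bar at (394,267) is almost centred, so grip it.

>>> send_rows(
  plan=[
    [[-0.002,-0.004,0.02],[-0.006,0.001,-0.001],0.1],
    [[-0.002,-0.004,0.045],[-0.006,0.001,-0.001],0.1],
    [[-0.002,-0.004,0.063],[-0.006,0.001,-0.001],0.1],
    [[-0.002,-0.004,0.063],[-0.006,0.001,-0.001],-0.2],
    [[-0.002,-0.004,0.063],[-0.006,0.001,-0.001],-0.7],
  ],
)

```text
clock: 38.88
eef_pos: [685.4, 33.4, 113.3]
tcp_rot: [-3.141, 0.006, 0.053]
contact_force: [0.3, 0.1, -0.6]
opening: 0.277
```

>>> send_rows(
  plan=[
    [[0,0,0],[0,0,0],-1],
    [[0,0,0],[0,0,0],-1],
    [[0,0,0],[0,0,0],-1],
    [[0,0,0],[0,0,0],-1],
    [[0,0,0],[0,0,0],-1],
  ],
)

```text
clock: 39.3
eef_pos: [686.0, 33.3, 114.6]
tcp_rot: [-3.141, 0.004, 0.053]
contact_force: [-2.5, -0.3, 6.9]
opening: 0.132
```

>>> send_rows(
  plan=[
    [[-0.01,0,0],[0,0,0],-1],
    [[-0.025,0,0],[0,0,0],-1],
    [[-0.04,0,0],[0,0,0],-1],
    [[-0.055,0,0],[0,0,0],-1],
    [[-0.07,0,0],[0,0,0],-1],
  ],
)

```text
clock: 39.72
eef_pos: [615.2, 29.7, 114.7]
tcp_rot: [-3.141, 0.003, 0.053]
contact_force: [3.8, 1.9, -6.5]
opening: 0.132
```

```bash
python3 - <<'E'
from h import *
st(); gh(-45,117,113)
E
```

```text
t 39.72 p [615.2  29.7 114.7] hatch [ 21.4 116.7 114.7] rpy [-3.141e+00  3.000e-03  5.300e-02] F [ 3.8  1.9 -6.5] op 0.132
 shift [-0.0664, -0.0002, 0.0019] rot [-0.0006, 0.0034, -0.0005] rows 1.6
```

>>> send_rows(
  plan=[
    [[-0.015,0,0],[0,0,0],-1],
    [[-0.03,0,0],[0,0,0],-1],
    [[-0.045,0,0],[0,0,0],-1],
    [[-0.056,0,0],[0,0,0],-1],
    [[-0.062,0,0],[0,0,0],-1],
  ],
)

```text
clock: 40.13
eef_pos: [551.4, 26.6, 114.7]
tcp_rot: [-3.141, 0.004, 0.052]
contact_force: [2.8, 2.0, -9.4]
opening: 0.134
```

>>> send_rows(
  plan=[
    [[-0.002,0,0],[0,0,0],-1],
    [[-0.004,0,0],[0,0,0],-1],
    [[-0.006,0,0],[0,0,0],-1],
    [[-0.0075,0,0],[0,0,0],-1],
    [[-0.0085,0,0],[0,0,0],-1],
  ],
)

```text
clock: 40.55
eef_pos: [548.2, 26.4, 114.8]
tcp_rot: [-3.141, -0.006, 0.052]
contact_force: [25.3, 3.5, -29.3]
opening: 0.127
```

```bash
python3 - <<'E'
from h import *
st()
E
```

```text
t 40.55 p [548.2  26.4 114.8] hatch [-45.7 117.  114.8] rpy [-3.141 -0.006  0.052] F [ 25.3   3.5 -29.3] op 0.127
```

It's shut at the stop, at the same place as before opening. Release, rise and check.

>>> send_rows(
  plan=[
    [[0,0,0],[0,0.006,0],-0.7],
    [[0,0,0],[0,0.006,0],0],
    [[0,0,0],[0,0.006,0],0],
    [[0,0,-0.03],[0,0.006,0],0],
    [[0,0,-0.07],[0,0.006,0],0],
  ],
)

```text
clock: 40.97
eef_pos: [545.0, 26.1, 182.7]
tcp_rot: [-3.141, -0.004, 0.053]
contact_force: [1.0, 0.8, 0.3]
opening: 0.496
```

>>> send_rows(
  plan=[
    [[0,0,-0.04],[0,0,0],0],
    [[0,0,-0.08],[0,0,0],0],
    [[0,0.01,-0.12],[0,0,0],0],
    [[0,0.02,-0.13],[0,0,0],0],
    [[0,0.02,-0.13],[0,0,0],0],
  ],
)

```text
clock: 41.38
eef_pos: [547.1, 4.7, 317.0]
tcp_rot: [3.141, -0.011, 0.052]
contact_force: [0.3, 0.1, -0.3]
opening: 0.496
```

```bash
python3 - <<'E'
from h import *
from rig import viewer
st()
W=viewer.camera_params('wrist')
im=viewer.grab_frame('wrist').copy()
for P in [(-67,-90,78),(-67,82,78),(-67,88,80),(-67,150,80)]:
    u=proj(W,h2w(H,P))[0]; cv2.circle(im,(int(round(u[0])),int(round(u[1]))),1,(255,0,0),-1)
crop(im,0,0,640,400,1.25,'pics/w21.png')
crop(viewer.grab_frame('scene'),0,0,640,400,1.25,'pics/s6.png')
E
```

```text
t 41.38 p [547.1   4.7 317. ] hatch [-48.   95.4 317. ] rpy [ 3.141 -0.011  0.052] F [ 0.3  0.1 -0.3] op 0.496
```

View pics/w21.png

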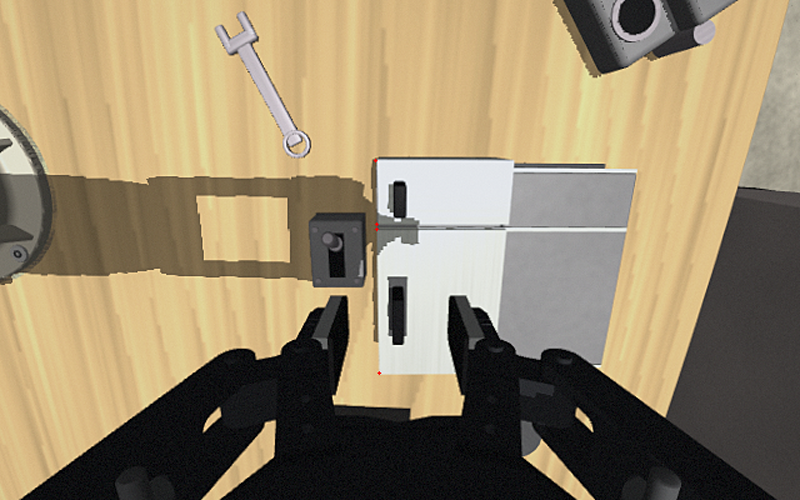

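View pics/s6.png

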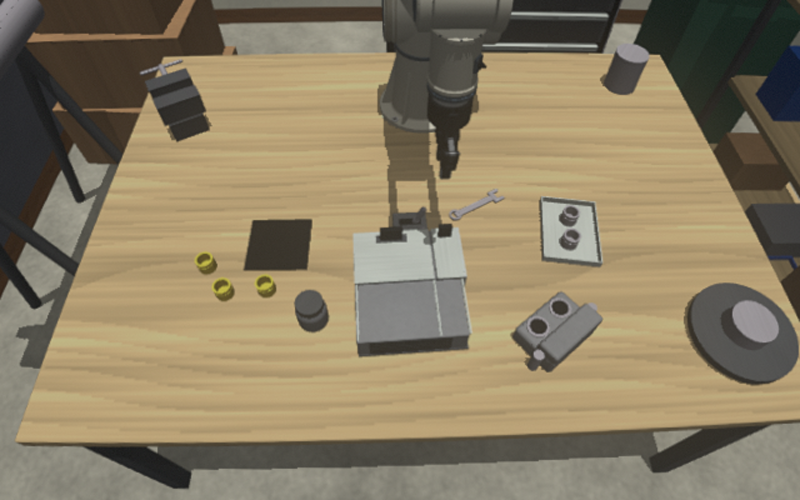

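Both door edges lie on the predicted shut line at (377,160–373). Both pistons stand apart in the pan at (570,215) and (570,238) in the scene view. The bystanders haven't moved. Handing in.

```bash
python3 -c "
from rig import job
print(job.sign_off())"
```

```text
the job is handed in; nothing more can be done
None
```

I carried the job through in the order you asked and handed it in at about 41 s. Two pistons were present, and both went from the mat through the hatch to the clean pan. I left the three yellow look-alikes alone.

**Order:** I opened the outer door fully, set both pistons in the tray and shut the door again. Then I pulled the bat out, flipped the toggle, opened the inner door and drew the tray to its stop. After setting the pistons in the pan, I pushed the tray home and shut the inner door.

**Last checks:**
- **Doors:** in the final wrist picture both door edges lie on the predicted shut line. Each door also reached its stop after about 140 mm of travel.
- **Tray:** it was felt at its home stop, with the handle about where predicted.
- **Pistons:** both stand upright in the pan, about 70 mm apart, and the mat is empty.
- **Bystanders:** the jar, caliper and wrench look unmoved, and the gripper was clear of everything at hand-in.

**Checks that were off or high:**
- **Wrist force:** the readings reached about 64 N at the outer door's open stop and about 46 N at the end of the toggle swing. Both came through the fingers and stay under the 120 N wrist limit. The reading does not separate finger force from the 40 N limit on the arm and gripper body.
- **Network:** it did not find the pistons in the views I asked it to search, and some of its mat and pan hits were false. I located the pistons, hatch and pan from the pictures with the calibration instead. That agreed with the given sizes to within a few mm.

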